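# Part-draw a pump plunger for its drop test

## Task

A rack holds two upright pump barrels with hinged dust caps, one blue and one yellow. First press shut the blue cap, which was left standing open, and then flick the yellow cap fully open by its front tab; gently draw the plunger of the yellow barrel straight up by about 35 mm, so that its whole red band stands clear of the barrel but the stem's lower end stays well inside the bore. Finish while holding the plunger still and upright there: do not let go, and leave the blue plunger and the parts lying around alone.

Things in the scene. Friction and masses are not known exactly. Their poses are not given: they have to be found in the camera images.
- yellow_mouth (a point): Centre of the mouth of the yellow-banded steel barrel (38 mm outside, rim 42 mm), level with its rim, 87 mm above the worktop. z is up the bore; -x is the front (side of the cap's tab), +x the hinge side, y runs along the rack: the other barrel stands 100 mm away on either side. The bore is 17.6 mm wide, 60 mm deep. Fixed to the rack.
- blue_mouth (a point): The same for the blue-banded barrel, of the same shape; same yaw as the yellow one.
- cap_yellow (a joint): Angle of the yellow dust cap, rad: 0 shut (so at the start), growing as it opens, stop at 2.1. Hinge line along y, 26 mm on the +x side of the bore axis, level with the mouth; opening lifts the front and swings it back over +x. Stiff hinge (0.02 N m): stays where left. Hollow dome, 48 mm diameter; when shut its top is 34 mm above the mouth.
- cap_blue (a joint): The same for the blue dust cap, of the same shape. It starts standing open at 1.6 to 2.0 rad.
- yellow_tab (a point): Point on the flat tab that sticks out 23 mm from the front of the yellow cap, 10 mm from its tip; the tab is 16 mm wide (y) and 6 mm thick (z). Moves with the cap. With the cap shut it lies 37 mm in front (-x) of the bore axis, 23 mm above the mouth. Pinched across its width and led along its arc about the hinge (radius 67 mm), or lifted from below, it opens the cap.
- blue_tab (a point): The same point on the blue cap's tab. With the cap standing open the tab points up; pushing it in -x from behind brings the cap over, and pressing down on it shuts the cap.
- yellow_grip (a point): Middle of the exposed part of the yellow barrel's plunger: loose steel rod, 16 mm diameter, 86 mm long, about 0.13 kg, 0.8 mm play all round. At the start it stands on the bore's floor, its upper 26 mm (dark knurled) above the mouth, under the cap; this point is 13 mm above the mouth. Red band 8 mm high, 18 to 26 mm below the mouth. z up. Let go, it drops back.
- blue_grip (a point): The same point on the blue barrel's plunger, an equal rod.
- tappet_center (a point): Bystander: roller tappet, 41x30x34 mm, lying in front of the rack. Point 12 mm above the worktop on its axis.
- seat_center (a point): Bystander: small light valve seat, 26 mm across, 14 mm high, beside the rack's left end. Point 12 mm above the worktop on its axis.
- spring_center (a point): Bystander: coil spring standing upright, 29 mm across, 54 mm high, beside the rack's right end. Point 12 mm above the worktop on its axis.
- holder_center (a point): Bystander: injector nozzle holder, 22x105x24 mm, lying behind the rack. Point at its centre.
- plunger_yellow: The plunger of the yellow barrel; origin at the centre of its lower end, z up along the rod.
- barrel_yellow: The yellow barrel; origin under its foot, 75 mm below the mouth; axes as yellow_mouth. Its foot stands on the rack plate, 12 mm thick, 90 mm deep (x), 210 mm long (y).

How it is judged:
By the outcome, as a careful person would: the job done as asked, in the order asked, and still so for the second after the job is handed in, while the arm keeps its last pose, push and grip.
It also fails if it takes over 64 s, if anything falls off the work surface, if the arm or the gripper's body presses on something with over 40 N, if the wrist force passes 120 N, or if a joint passes its speed limit or range.

## Robot

A 6-joint arm with a two-finger parallel gripper is mounted at the origin on a cart in front of the work surface, level with it; the furniture and walls round the work are solid. World frame = base frame: x ahead of the robot, y to its left, z up, the work surface at z = 0. Lengths are in m, angles in rad, forces in N, time in s.
With the tool pointing down it reaches from about 0.275 to 1 m from the base axis. Payload 8.4 kg.
Tool frame: the origin (TCP) lies between the finger pads; the fingertips stand 11 mm ahead of it and the grasp point (between the pads) lies 8 mm behind it; z points along the fingers, x is the direction in which the jaws open and shut, and the axes are right-handed (so a half turn about z gives the same grasp; the last joint's range is limited). The gripper opens to 85 mm and grips with 20 to 120 N. Pads are 22 mm wide; open, the fingers measure 114 mm over their backs; the gripper's body (76 mm by 85 mm) begins 54 mm behind the grasp point. The pads swing forward as they close: fully open they stand 13 mm farther back than shut.
Start: joints at [-1.218, 0.353, 1.633, -0, 1.155, -0.002], TCP at [0.217, -0.586, 0.242] pointing down, gripper open.
Joint ranges: [-2.63, 2.63], [-0.92, 2.1], [0.06, 2.66], [-1.3, 4.44], [0, 2.69], [-3.02, 3.02]. Speed limits (rad/s): [2.22, 2.22, 2.79, 3.14, 3.14, 3.14].

## Interface

Orientations are given as [roll, pitch, yaw] about the fixed x, y, z axes, in that order (R = Rz(yaw) Ry(pitch) Rx(roll)).
In Python, from bench import robot, cams gives the robot as it stands. The module is installed in compiled form; this text tells all that it offers.
- The arm moves only by the shell command python3 -m creep 'ROWS' [OPENING] [FORCE]. ROWS is a JSON object of lists of equal length, an entry for each row: "offset": the shift along the tool's x, y, z scaled (see below), a list of three; "rot": the turn, a rotation vector about the tool's x, y, z scaled (see below), a list of three. A call has 1 to 8 rows; each row shifts and turns the commanded pose from where the row before left it, along the tool's axes as they then stand; what a row does not reach is not made up. The controller multiplies each number of a shift by 0.1 m and each number of a turn by 6 degrees. A row lasts 1/8 s, in which the tool goes at most 62.5 mm and 10.7 degrees, less where a joint would pass 70% of its speed; a pose out of reach is approached as far as the arm can. A call with a number of a shift or a turn outside -1 to 1 is refused whole. A call with a gripper value outside its range is refused whole. OPENING is the closure, from -1 (fully open) to 1 (shut), so that 0 is half open, set as the call begins (- or left out, the last holds). The fingers move at their own pace and stop on an object; FORCE is the grip in N (left out, the last holds). Time passes only in rows, so rows that do not move let the fingers close. It gives the time, the measured TCP pose, the force and the opening at its end, in the units of the state.
- robot.sense(): the state, without advancing time (a new reading comes with each control period).
- cams.snapshot(name): name is "scene" or "top" or "wrist"; returns (picture, depth): 480x640x3 uint8, red, green, blue; 480x640 float32, m along the optical axis (not along the pixel's ray), 0 where there is no reading.
- cams.get_calibration(name): a dict with "vfov" (degrees; the focal length in pixels is half the picture's height over the tangent of half this angle, whatever the lens; pixels are square), "cx", "cy" (the principal point, pixels), "R" (3x3) and "t" (3): a world point X has camera coordinates R X + t. Camera axes: x right, y down, z forward; pixel columns grow to the right and rows downward; lengths in m; the calibration is good to about 2 mm. A picture is of the moment at which its call begins: read the wrist's pose just before it. get_calibration takes no time and is no camera call; for the wrist camera it gives the pose at the moment of the call.
- robot.hand_in(): hands the job in, once; it reports no verdict.
The state is a dict: "t": time; "qpos": joint angles; "joint_velocities": joint speeds; "effort": joint torques, N m; "position": TCP position; "ee_rot": TCP orientation; "ft_force": force on the tool from outside, world axes, zero at the start; "ft_torque": the same for the moment, N m; "opening": finger opening in m.
Only numpy, scipy, OpenCV 4.12 (cv2) and the standard library are available. Lean on these libraries where they do the work, as an engineer would, in place of code of your own. Each camera call takes 0.05 s, during which the arm holds its last target.

## Working session

There is one attempt and no reset: what is moved stays moved. The work goes in short steps, Python scripts to look and compute and a shell command to move; the robot and the scene stay as the last step left them, time stands still between calls to the robot, and variables do not carry over. Pictures are saved under pics/ and viewed, and the job is handed in when it is done.

```bash
mkdir -p pics; cat > h.py <<'E'
import numpy as np, cv2
from bench import robot, cams
def snap(name,fn):
    c=cams.get_calibration(name); p,d=cams.snapshot(name)
    cv2.imwrite('pics/'+fn+'.png',p[:,:,::-1]); np.savez('pics/'+fn+'.npz',p=p,d=d,R=c['R'],t=c['t'],f=240/np.tan(np.radians(c['vfov'])/2),cx=c['cx'],cy=c['cy'])
def cloud(fn):
    z=np.load('pics/'+fn+'.npz'); d=z['d']; v,u=np.mgrid[:480,:640]
    P=np.stack([(u-z['cx'])/z['f']*d,(v-z['cy'])/z['f']*d,d],-1)
    W=(P-z['t'])@z['R']; W[d<=0]=np.nan
    return z['p'],W
E
python3 - <<'E'
from h import *
snap('scene','s0'); snap('top','t0')
s=robot.sense(); print(s)
for n in('scene','top'):
    p,W=cloud({'scene':'s0','top':'t0'}[n]); c=cams.get_calibration(n); print(n,c['vfov'],-np.array(c['R']).T@c['t'])
E
```

```text
{'t': 0.1, 'qpos': array([-1.21838935e+00,  3.53560670e-01,  1.63404721e+00, -2.59730002e-05,
        1.15519287e+00, -2.38837242e-03]), 'joint_velocities': array([ 0.00100853, -0.00123455, -0.00120596, -0.00042247, -0.00074329,
       -0.0007059 ]), 'effort': array([ 7.35545345e-04, -6.06355762e+01, -3.42818749e+01, -8.59398006e-05,
        3.84074214e-03, -1.66570135e-05]), 'position': array([ 0.21698434, -0.58569539,  0.24165349]), 'ee_rot': array([ 3.14157179e+00,  1.20814637e-03, -1.21599049e+00]), 'ft_force': array([ 0.08901553, -0.81484343, -0.45102357]), 'ft_torque': array([-0.00294359,  0.02703819, -0.06823157]), 'opening': 0.08552911062976647}
scene 42.802151570171176 [0.91993148 0.14299866 0.89961868]
top 46.97038186220077 [0.3859008  0.37517261 0.943909  ]
```

View pics/s0.png

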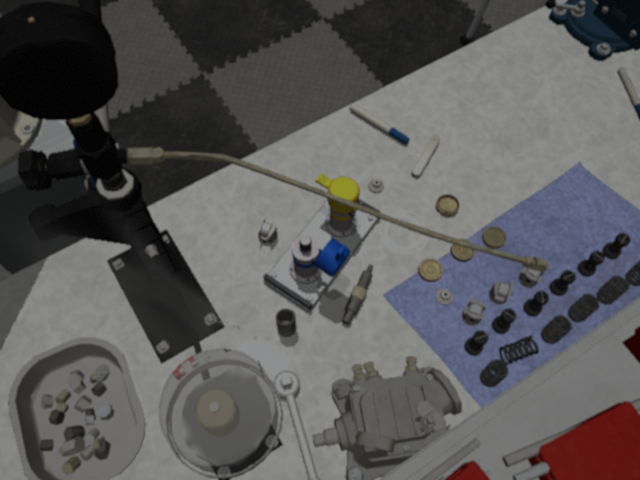

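View pics/t0.png

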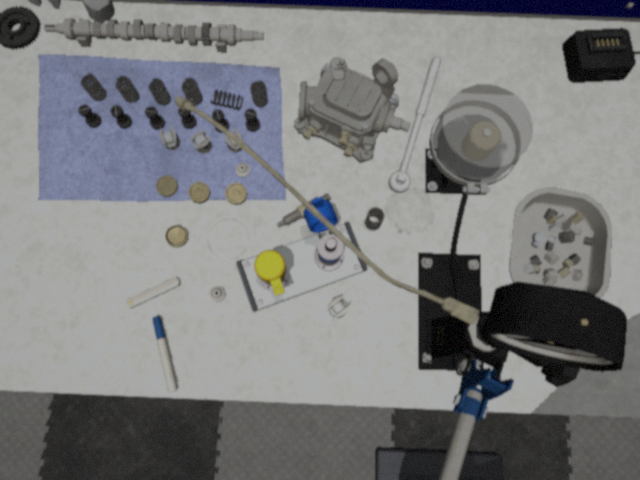

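```bash
python3 - <<'E'
from h import *
for n,pts in (('t0',[(270,262),(277,288),(330,243),(330,236),(318,213),(240,262),(365,270),(250,308),(355,233),(338,305),(374,217),(218,293),(295,215),(460,310),(400,283),(340,228),(300,190),(220,125),(560,330),(480,140),(465,400)]),('s0',[(344,187),(324,181),(306,243),(332,255),(302,198),(400,225),(500,255),(200,155),(286,320),(267,230),(376,185),(358,293),(140,155),(110,190)])):
    p,W=cloud(n)
    for u,v in pts: print(n,u,v,p[v,u],W[v,u].round(3))
E
```

```text
t0 270 262 [171 172  53] [0.54  0.444 0.122]
t0 277 288 [168 166  58] [0.503 0.432 0.111]
t0 330 243 [168 163 164] [0.576 0.354 0.112]
t0 330 236 [157 153 153] [0.593 0.354 0.085]
t0 318 213 [121 117 106] [0.587 0.375 0.24 ]
t0 240 262 [80 80 82] [0.557 0.504 0.02 ]
t0 365 270 [106 106 108] [0.554 0.29  0.01 ]
t0 250 308 [157 159 157] [0.482 0.484 0.001]
t0 355 233 [167 167 163] [0.621 0.308 0.002]
t0 338 305 [169 170 169] [0.49  0.336 0.034]
t0 374 217 [133 135 130] [ 0.653  0.275 -0.004]
t0 218 293 [136 135 130] [0.504 0.538 0.012]
t0 295 215 [112 111 104] [0.645 0.414 0.017]
t0 460 310 [134 129 110] [0.459 0.207 0.305]
t0 400 283 [128 125 112] [0.491 0.272 0.282]
t0 340 228 [156 153 154] [0.626 0.335 0.012]
t0 300 190 [164 165 161] [ 0.697  0.409 -0.002]
t0 220 125 [112 108  91] [0.737 0.528 0.173]
t0 560 330 [21 20 22] [0.424 0.179 0.5  ]
t0 480 140 [124 120 108] [0.716 0.146 0.202]
t0 465 400 [25 50 81] [0.355 0.177 0.208]
s0 344 187 [142 144  41] [0.536 0.446 0.122]
s0 324 181 [134 132  38] [0.507 0.43  0.114]
s0 306 243 [135 136 137] [0.581 0.351 0.112]
s0 332 255 [ 25  62 130] [0.624 0.367 0.131]
s0 302 198 [141 141 139] [0.457 0.42  0.002]
s0 400 225 [88 86 78] [0.662 0.444 0.202]
s0 500 255 [70 66 55] [0.756 0.548 0.162]
s0 200 155 [68 65 54] [0.486 0.26  0.286]
s0 286 320 [52 53 51] [0.631 0.283 0.006]
s0 267 230 [127 128 127] [0.493 0.332 0.032]
s0 376 185 [96 96 92] [0.508 0.537 0.013]
s0 358 293 [116 109  90] [0.658 0.396 0.023]
s0 140 155 [106 102  88] [0.463 0.197 0.306]
s0 110 190 [50 50 48] [0.449 0.148 0.251]
```

```bash
python3 - <<'E'
import cv2
a=cv2.imread('pics/t0.png')[170:340,200:420]; b=cv2.imread('pics/s0.png')[150:350,220:420]
cv2.imwrite('pics/t0c.png',cv2.resize(a,None,fx=3.5,fy=3.5,interpolation=2)); cv2.imwrite('pics/s0c.png',cv2.resize(b,None,fx=3,fy=3,interpolation=2))
E
```

```text
(no output)
```

View pics/t0c.png

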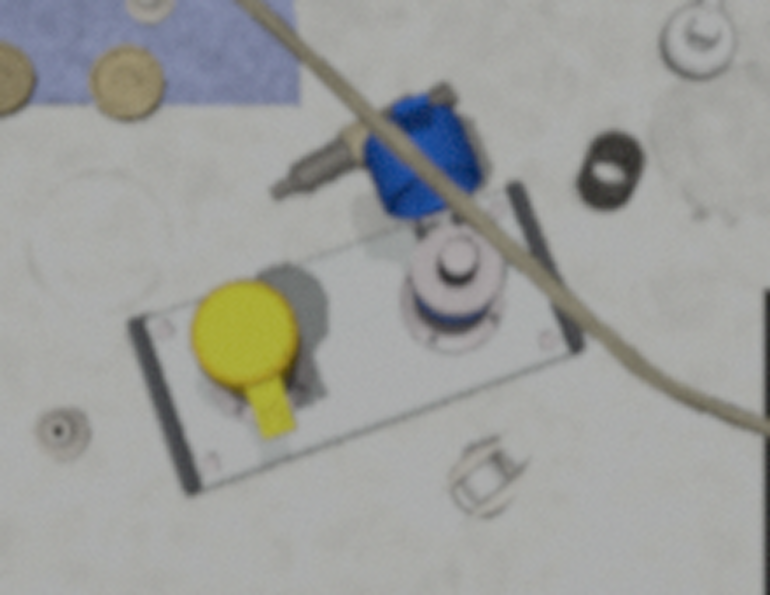

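View pics/s0c.png

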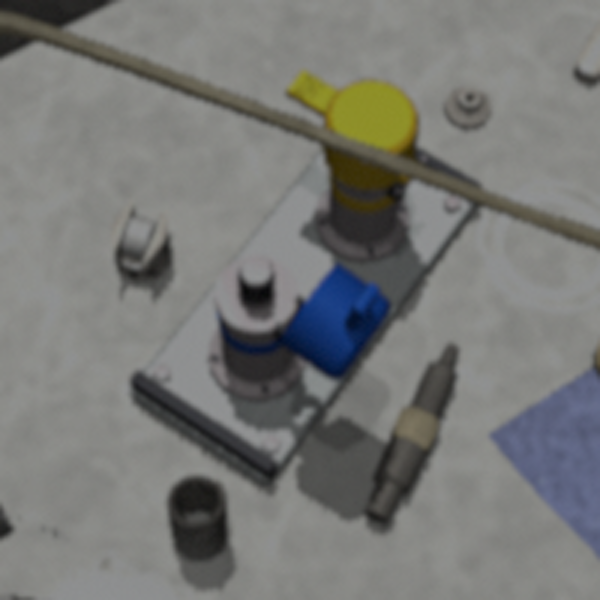

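```bash
python3 - <<'E'
from h import *
P=[];C=[]
for n in('t0','s0'):
    p,W=cloud(n); P.append(W.reshape(-1,3)); C.append(p.reshape(-1,3))
    z=np.load('pics/%s.npz'%n)
    for X in ([0,0,0],[0,0,.4],[.217,-.586,.24],[.3,.1,0]):
        c=z['R']@np.array(X)+z['t']; print(n,X,(c[:2]/c[2]*z['f']+[z['cx'],z['cy']]).round())
P=np.vstack(P);C=np.vstack(C);k=np.isfinite(P).all(1);P=P[k];C=C[k]
# topdown height maps: x up,y left ; max height, 5mm
def hm(pts,fn):
    im=np.zeros((220,280))-1
    for x,y,z in pts:
        i=int((0.95-x)/.005);j=int((0.85-y)/.005)
        if 0<=i<220 and 0<=j<280: im[i,j]=max(im[i,j],z)
    o=cv2.applyColorMap((np.clip(im/.6,0,1)*255).astype(np.uint8),cv2.COLORMAP_JET);o[im<-.9]=0
    o=cv2.resize(o,None,fx=2.7,fy=2.7,interpolation=0)
    for k in range(-4,9): 
        cv2.line(o,(int((.85-k/10)/.005*2.7),0),(int((.85-k/10)/.005*2.7),600),(255,255,255),1)
        cv2.putText(o,'%.1f'%(k/10),(int((.85-k/10)/.005*2.7),590),0,.4,(255,255,255),1)
    for k in range(-1,10):
        cv2.line(o,(0,int((.95-k/10)/.005*2.7)),(800,int((.95-k/10)/.005*2.7)),(255,255,255),1)
        cv2.putText(o,'%.1f'%(k/10),(0,int((.95-k/10)/.005*2.7)),0,.4,(255,255,255),1)
    cv2.imwrite('pics/'+fn,o)
hm(P,'hm.png')
for lo,hi in((.06,.14),(.14,.2),(.2,.3),(.3,.4),(.4,.5),(.5,.6),(.6,.9)):
    k=(P[:,2]>lo)&(P[:,2]<hi)&(P[:,1]<.34)&(P[:,0]<.65); q=P[k]
    print(lo,hi,k.sum(), np.percentile(q,[1,50,99],axis=0).round(3).tolist() if len(q) else '')
E
```

```text
t0 [0, 0, 0] [551. 644.]
t0 [0, 0, 0.4] [763. 888.]
t0 [0.217, -0.586, 0.24] [1135.  554.]
t0 [0.3, 0.1, 0] [478. 430.]
s0 [0, 0, 0] [-27. 122.]
s0 [0, 0, 0.4] [-185.  -80.]
s0 [0.217, -0.586, 0.24] [-595.  348.]
s0 [0.3, 0.1, 0] [ 90. 218.]
0.06 0.14 3310 [[0.054, 0.06, 0.062], [0.48, 0.159, 0.098], [0.642, 0.339, 0.137]]
0.14 0.2 2635 [[0.353, 0.098, 0.141], [0.445, 0.147, 0.179], [0.469, 0.184, 0.199]]
0.2 0.3 12156 [[0.173, 0.054, 0.202], [0.442, 0.163, 0.247], [0.542, 0.331, 0.299]]
0.3 0.4 5535 [[0.389, 0.073, 0.3], [0.447, 0.155, 0.311], [0.47, 0.219, 0.399]]
0.4 0.5 18266 [[0.399, 0.109, 0.402], [0.448, 0.168, 0.476], [0.467, 0.219, 0.5]]
0.5 0.6 2603 [[0.409, 0.145, 0.5], [0.426, 0.161, 0.502], [0.451, 0.182, 0.505]]
0.6 0.9 0
```

View pics/hm.png

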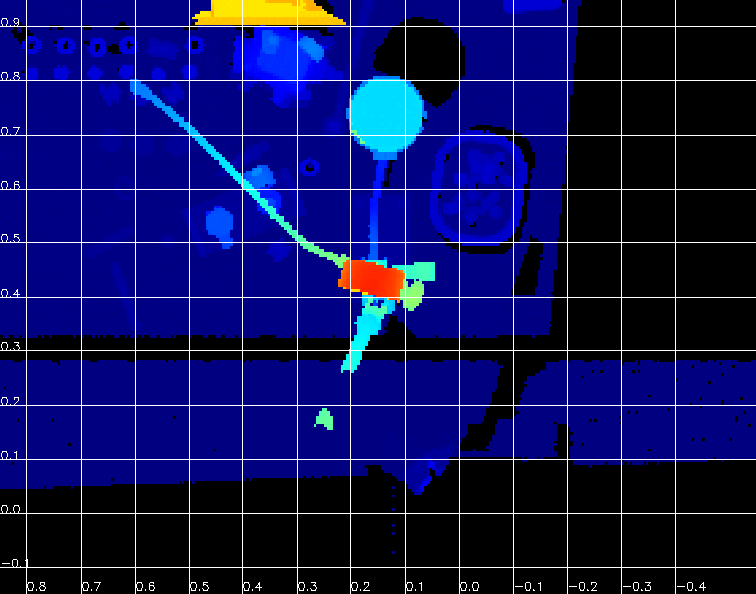

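```bash
python3 - <<'E'
from h import *
from scipy.optimize import least_squares
def circ(q):
    r=least_squares(lambda p:np.hypot(q[:,0]-p[0],q[:,1]-p[1])-p[2],[q[:,0].mean(),q[:,1].mean(),.02],loss='soft_l1',f_scale=.001); return r.x.round(4)
for n in('t0','s0'):
    p,W=cloud(n); p=p.astype(int)
    yel=(p[...,0]>p[...,2]*1.8)&(p[...,1]>60)&(p[...,0]>90)
    q=W[yel&(W[...,2]>.1)]; print(n,'yel',len(q),q.min(0).round(3),q.max(0).round(3))
    top=q[q[:,2]>.117]; print(' dome top',np.median(top,0).round(4),np.percentile(top,[3,97],axis=0).round(4).tolist())
    tab=q[(np.hypot(*(q[:,:2]-np.median(top,0)[:2]).T)>.029)&(q[:,2]>.1)]; print(' tab',len(tab),np.median(tab,0).round(4), tab[np.argsort(-np.hypot(*(tab[:,:2]-np.median(top,0)[:2]).T))[:5]].round(4).tolist())
    k=(np.hypot(W[...,0]-.578,W[...,1]-.352)<.04)&(abs(W[...,2]-.1125)<.004)&(p.max(-1)-p.min(-1)<40); q=W[k]; print(' plunger',len(q),np.median(q,0).round(4), q.mean(0).round(4))
    k=(np.hypot(W[...,0]-.578,W[...,1]-.352)<.04)&(abs(W[...,2]-.087)<.004); q=W[k]; 
    k2=k.astype(np.uint8); 
    print(' rim',len(q),np.median(q,0).round(4),q.min(0),q.max(0))
    blu=(p[...,2]>p[...,0]*2)&(p[...,2]>60); k=blu&(np.hypot(W[...,0]-.62,W[...,1]-.37)<.07)&(W[...,2]>.03); q=W[k]; print(' blue',len(q),np.percentile(q,[1,50,99],axis=0).round(3).tolist())
    k=(p.max(-1)<95)&(W[...,2]>.008)&(W[...,2]<.03)&(W[...,1]>.25)&(W[...,1]<.53)&(W[...,0]>.45)&(W[...,0]<.66); q=W[k]; print(' dark',len(q))
    for lo,hi in((.25,.32),(.46,.53)):
        qq=q[(q[:,1]>lo)&(q[:,1]<hi)]
        if len(qq)>10:
            m=cv2.fitLine(qq[:,:2].astype(np.float32),cv2.DIST_HUBER,0,.01,.01).ravel(); print('  bar',lo,len(qq),m,qq.mean(0))
E
```

```text
t0 yel 870 [0.493 0.422 0.1  ] [0.558 0.467 0.125]
 dome top [0.5367 0.445  0.121 ] [[0.5174, 0.4261, 0.1181], [0.5559, 0.4645, 0.1237]]
 tab 98 [0.5026 0.4307 0.1132] [[0.4963, 0.424, 0.1161], [0.4947, 0.4285, 0.1157], [0.4934, 0.4331, 0.1125], [0.4966, 0.4257, 0.1134], [0.4985, 0.4229, 0.1115]]
 plunger 93 [0.5758 0.354  0.113 ] [0.5769 0.3538 0.1128]
 rim 453 [0.5762 0.3573 0.0873] [0.55568489 0.33284628 0.08305534] [0.61320895 0.375358   0.09095205]
 blue 565 [[0.598, 0.347, 0.088], [0.617, 0.372, 0.127], [0.64, 0.395, 0.156]]
 dark 502
  bar 0.25 196 [ 0.9712342 -0.2381264  0.609787   0.2880962] [0.61225762 0.29296783 0.0208076 ]
  bar 0.46 202 [0.9225416  0.38589764 0.51660514 0.48925415] [0.51660515 0.48925415 0.0218071 ]
s0 yel 659 [0.495 0.381 0.11 ] [0.61  0.465 0.237]
 dome top [0.5369 0.4454 0.1216] [[0.5189, 0.4249, 0.1189], [0.559, 0.4626, 0.125]]
 tab 104 [0.5044 0.4275 0.114 ] [[0.6061, 0.3959, 0.2308], [0.6081, 0.3993, 0.2282], [0.61, 0.4029, 0.2251], [0.6032, 0.3933, 0.2315], [0.591, 0.3813, 0.2374]]
 plunger 106 [0.577  0.3516 0.1132] [0.5775 0.3516 0.1131]
 rim 431 [0.5816 0.3486 0.0877] [0.554692   0.33147216 0.08304101] [0.60072037 0.37315382 0.09097518]
 blue 670 [[0.605, 0.347, 0.115], [0.626, 0.365, 0.13], [0.641, 0.39, 0.157]]
 dark 2249
  bar 0.25 571 [ 0.9807639  -0.19519763  0.59902394  0.2966843 ] [0.60511207 0.29694171 0.01865345]
  bar 0.46 93 [ 0.73220176 -0.6810878   0.54872286  0.4873853 ] [0.54628928 0.48773368 0.0189862 ]
```

```bash
python3 - <<'E'
from h import *
snap('wrist','w0')
E
python3 -m creep '{"offset":[[0,0,-0.5],[0,0,-0.6],[0,0,-0.6],[0,0,-0.6],[0,0,-0.6],[0,0,-0.3]],"rot":[[0,0,0],[0,0,0],[0,0,0],[0,0,0],[0,0,0],[0,0,0]]}' 1 30
python3 - <<'E'
from h import *
snap('wrist','w1'); s=robot.sense(); print({k:np.round(v,4) for k,v in s.items()})
a=np.hstack([cv2.imread('pics/w0.png'),cv2.imread('pics/w1.png')]); cv2.imwrite('pics/w01.png',cv2.resize(a,(800,300)))
E
```

```text
t: 0.9
position: [0.2172, -0.5862, 0.5661]
ee_rot: [3.142, -0.004, -1.216]
ft_force: [-0.7, -0.2, -0.3]
opening: 0.0002
{'t': np.float64(0.95), 'qpos': array([-1.2184,  0.2272,  1.1189, -0.    ,  1.7881, -0.0025]), 'joint_velocities': array([ 0.0011, -0.0043,  0.0693,  0.0005, -0.0864,  0.0002]), 'effort': array([-6.10000e-03, -4.10216e+01, -2.93767e+01,  6.00000e-04,
       -2.98300e-01,  0.00000e+00]), 'position': array([ 0.2172, -0.5864,  0.5689]), 'ee_rot': array([ 3.1416, -0.0075, -1.216 ]), 'ft_force': array([-0.8714,  1.8872,  1.5649]), 'ft_torque': array([0.0454, 0.0459, 0.0141]), 'opening': np.float64(0.0003)}
```

View pics/w01.png

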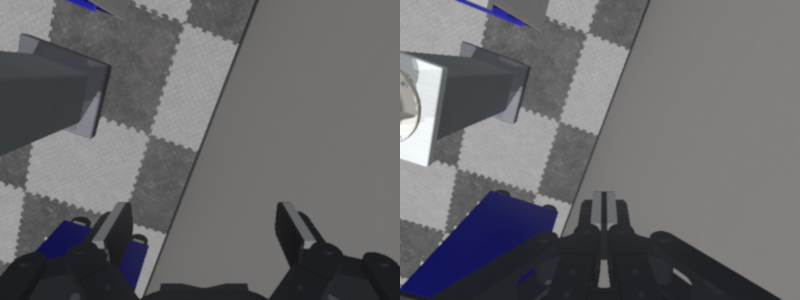

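```bash
python3 - <<'E'
from h import *
for n in ('w0','w1'):
    p,W=cloud(n)
    for u,v in [(20,200),(60,200),(60,250),(100,180),(40,90),(500,200),(350,100),(500,50),(330,300)]: print(n,u,v,W[v,u].round(3))
E
```

```text
w0 20 200 [-0.021 -0.12  -0.294]
w0 60 200 [-0.048 -0.12  -0.408]
w0 60 250 [-0.39   0.086 -0.818]
w0 100 180 [-0.03  -0.121 -0.548]
w0 40 90 [ 0.111  0.06  -0.589]
w0 500 200 [ 0.283 -0.67   0.141]
w0 350 100 [ 0.342 -0.61  -0.821]
w0 500 50 [ 0.385 -0.671  0.023]
w0 330 300 [ 0.006 -0.671 -0.25 ]
w1 20 200 [-0.027 -0.113  0.012]
w1 60 200 [-0.016 -0.162 -0.018]
w1 60 250 [-0.57   0.25  -0.819]
w1 100 180 [-0.031 -0.122 -0.236]
w1 40 90 [ 0.112  0.06  -0.277]
w1 500 200 [ 0.284 -0.671  0.467]
w1 350 100 [ 0.358 -0.632 -0.821]
w1 500 50 [ 0.384 -0.67   0.353]
w1 330 300 [ 0.015 -0.671  0.09 ]
```

```bash
python3 -m creep '{"offset":[[-0.02,-0.5,-0.2],[-0.03,-0.58,-0.2],[-0.03,-0.58,-0.1],[-0.03,-0.58,0],[-0.03,-0.58,0],[-0.03,-0.58,0],[-0.03,-0.58,0],[-0.03,-0.58,0]],"rot":[[0,0,-0.8],[0,0,-0.9],[0,0,-0.9],[0,0,-0.9],[0,0,-0.9],[0,0,-0.9],[0,0,-0.9],[0,0,-0.9]]}' 
python3 - <<'E'
from h import *
s=robot.sense(); print({k:np.round(v,4) for k,v in s.items()})
E
```

```text
t: 1.95
position: [0.5503, -0.2863, 0.6113]
ee_rot: [-3.142, 0.001, -0.469]
ft_force: [0.2, 0.0, -0.1]
opening: 0.0002
{'t': np.float64(1.95), 'qpos': array([-4.8220e-01,  2.3520e-01,  1.0225e+00,  1.0000e-04,  1.8851e+00,
       -1.2900e-02]), 'joint_velocities': array([ 7.487e-01, -1.320e-02,  1.620e-02,  1.000e-04, -3.500e-03,
       -4.800e-03]), 'effort': array([-6.10980e+00, -5.84534e+01, -3.91357e+01, -8.60000e-03,
        2.23200e-01,  7.50000e-03]), 'position': array([ 0.5503, -0.2863,  0.6113]), 'ee_rot': array([-3.1415e+00,  1.2000e-03, -4.6940e-01]), 'ft_force': array([ 0.1813,  0.034 , -0.1095]), 'ft_torque': array([-0.0028, -0.0308, -0.0543]), 'opening': np.float64(0.0002)}
```

```bash
python3 - <<'E'
import numpy as np
from scipy.optimize import least_squares
D=[(.6246,.2417,.3536,1.9876),(.6253,.5689,.2272,1.3461),(.6203,.6113,.2352,1.2577)]
def f(p):
    a,L1,L2,d,c=p;o=[]
    for r,z,q2,q23 in D:
        o+= [a+L1*np.sin(q2)+L2*np.sin(q23+d)-r, c+L1*np.cos(q2)+L2*np.cos(q23+d)-z]
    return o
s=least_squares(f,[.0,.4,.45,0,.2]);print(s.x,s.cost**.5)
E
```

```text
[0.03014454 0.44336348 0.50073697 0.07692757 0.06308684] 0.00011339429270242841
```

```bash
python3 -m creep '{"offset":[[-0.03,-0.58,0],[-0.03,-0.58,0],[-0.03,-0.58,0],[-0.03,-0.58,0],[-0.03,-0.58,0],[-0.03,-0.58,0],[-0.03,-0.58,0],[-0.03,-0.58,0]],"rot":[[0,0,-0.9],[0,0,-0.9],[0,0,-0.9],[0,0,-0.9],[0,0,-0.9],[0,0,-0.9],[0,0,-0.9],[0,0,-0.9]]}' 
python3 - <<'E'
from h import *
snap('scene','s1'); s=robot.sense(); print({k:np.round(v,4) for k,v in s.items()})
E
```

```text
t: 2.95
position: [0.5901, 0.1659, 0.6113]
ee_rot: [-3.142, 0.001, 0.285]
ft_force: [1.0, 0.4, -0.2]
opening: -0.0001
{'t': np.float64(3.0), 'qpos': array([ 0.2797,  0.221 ,  1.0402,  0.0043,  1.8815, -0.0129]), 'joint_velocities': array([-0.0749,  0.0004, -0.0015, -0.0172,  0.003 ,  0.0003]), 'effort': array([-6.59650e+00, -5.53627e+01, -3.90193e+01, -2.86300e+00,
       -5.28000e-02,  4.90000e-03]), 'position': array([0.5882, 0.1719, 0.6115]), 'ee_rot': array([-3.1374e+00,  1.1000e-03,  2.9400e-01]), 'ft_force': array([-0.6506,  2.1217,  0.6902]), 'ft_torque': array([ 0.063 , -0.058 ,  0.0271]), 'opening': np.float64(0.0)}
```

View pics/s1.png

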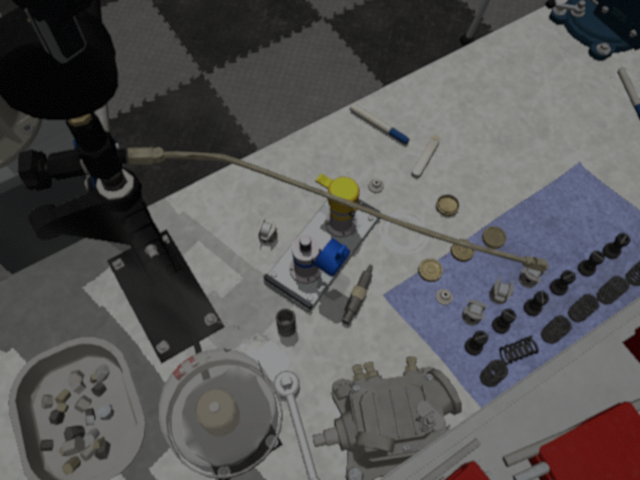

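```bash
cat > hose.py <<'E'
from h import *
def hose():
    Q=[]
    for n in('t0','s0'):
        p,W=cloud(n); p=p.astype(int)
        nrm=(W[...,0]-.587)*.68-(W[...,1]-.375)*.735
        k=(abs(nrm)<.05)&(W[...,2]>.15)&(W[...,1]>.2)&(W[...,1]<.62)&(abs(p[...,0]-p[...,2])<40)&(p.max(-1)>30)
        Q.append(W[k])
    Q=np.vstack(Q); out=[]
    for y in np.arange(.23,.61,.02):
        q=Q[abs(Q[:,1]-y)<.01]
        if len(q)>5: out.append(np.median(q,0))
    return np.array(out)
E
python3 - <<'E'
from hose import *
H=hose(); print(H.round(3)); np.save('hose.npy',H)
B=np.array([.5768,.353,0]);Y=np.array([.537,.445,0]);xl=np.array([.918,.397,0]);yl=np.array([-.397,.918,0]);zl=np.array([0,0,1.])
Hd=np.array([np.interp(np.linspace(0,len(H)-1,200),range(len(H)),H[:,i]) for i in range(3)]).T
# yellow cap samples
cap=np.array([Y+24e-3*np.cos(a)*xl+24e-3*np.sin(a)*yl+zl*z for a in np.linspace(0,6.28,24) for z in (.09,.105,.118)])
plb=np.array([B+8e-3*np.cos(a)*xl+8e-3*np.sin(a)*yl+zl*z for a in np.linspace(0,6.28,12) for z in (.1,.113)])
def clear(T,d,xt,pts,rad):
    yt=np.cross(d,xt); v=pts-T; t=-(v@d); X=abs(v@xt);Yy=abs(v@yt)
    m=[]
    for (t0,t1,hx,hy) in ((-.011,.03,.018,.013),(.03,.062,.045,.016),(.062,.2,.043,.043),(.2,.35,.05,.05)):
        dx=np.maximum(X-hx,0);dy=np.maximum(Yy-hy,0);dt=np.maximum(np.maximum(t0-t,t-t1),0)
        m.append((np.sqrt(dx**2+dy**2+dt**2)-rad).min())
    return np.round(np.array(m)*1000).astype(int)
for th in (40,50,60,70,80):
  for rot in (-30,-15,0,15,30):   # d horizontal: -yl rotated toward +xl
    th_,r_=np.radians(th),np.radians(rot)
    h=-yl*np.cos(r_)+xl*np.sin(r_); d=h*np.sin(th_)-zl*np.cos(th_)
    xt=np.cross(-zl,d); xt=xt/np.linalg.norm(xt)
    res=[]
    for lx,z in ((.085,.155),(.05,.168),(.01,.165),(-.035,.125)):
        T=B+lx*xl+zl*z-d*0; 
        res.append(clear(T,d,xt,Hd,.006).min()); res.append(clear(T,d,xt,cap,0).min()); res.append(clear(T,d,xt,plb,0).min())
    print(th,rot,res)
E
```

```text
[[0.472 0.228 0.296]
 [0.481 0.25  0.289]
 [0.49  0.27  0.282]
 [0.502 0.291 0.275]
 [0.52  0.31  0.266]
 [0.54  0.33  0.257]
 [0.561 0.35  0.249]
 [0.582 0.37  0.24 ]
 [0.602 0.39  0.231]
 [0.623 0.41  0.222]
 [0.644 0.43  0.213]
 [0.664 0.45  0.203]
 [0.684 0.47  0.195]
 [0.702 0.49  0.187]
 [0.721 0.51  0.179]
 [0.738 0.53  0.171]
 [0.755 0.55  0.163]
 [0.77  0.569 0.154]
 [0.78  0.583 0.151]]
40 -30 [np.int64(-6), np.int64(75), np.int64(67), np.int64(-6), np.int64(71), np.int64(49), np.int64(-6), np.int64(66), np.int64(35), np.int64(-6), np.int64(28), np.int64(8)]
40 -15 [np.int64(-6), np.int64(70), np.int64(66), np.int64(-6), np.int64(70), np.int64(46), np.int64(-6), np.int64(67), np.int64(35), np.int64(2), np.int64(28), np.int64(8)]
40 0 [np.int64(-6), np.int64(63), np.int64(64), np.int64(-6), np.int64(70), np.int64(45), np.int64(-6), np.int64(67), np.int64(35), np.int64(13), np.int64(27), np.int64(9)]
40 15 [np.int64(-6), np.int64(62), np.int64(63), np.int64(-6), np.int64(71), np.int64(45), np.int64(-6), np.int64(67), np.int64(35), np.int64(24), np.int64(27), np.int64(9)]
40 3
[... 2930 characters left out ...]
.int64(5)]
80 -15 [np.int64(-6), np.int64(42), np.int64(64), np.int64(-6), np.int64(21), np.int64(46), np.int64(1), np.int64(16), np.int64(37), np.int64(52), np.int64(0), np.int64(8)]
80 0 [np.int64(-6), np.int64(21), np.int64(54), np.int64(4), np.int64(20), np.int64(48), np.int64(18), np.int64(17), np.int64(37), np.int64(62), np.int64(0), np.int64(9)]
80 15 [np.int64(5), np.int64(11), np.int64(44), np.int64(17), np.int64(21), np.int64(46), np.int64(32), np.int64(16), np.int64(37), np.int64(73), np.int64(0), np.int64(8)]
80 30 [np.int64(13), np.int64(12), np.int64(34), np.int64(22), np.int64(22), np.int64(43), np.int64(41), np.int64(15), np.int64(38), np.int64(83), np.int64(12), np.int64(7)]
```

```bash
cat > clr.py <<'E'
from h import *
H=np.load('hose.npy')
B=np.array([.5768,.353,0]);Y=np.array([.537,.445,0]);xl=np.array([.918,.397,0]);yl=np.array([-.397,.918,0]);zl=np.array([0,0,1.])
Hd=np.array([np.interp(np.linspace(0,len(H)-1,300),range(len(H)),H[:,i]) for i in range(3)]).T
cap=np.array([Y+r*np.cos(a)*xl+r*np.sin(a)*yl+zl*z for a in np.linspace(0,6.28,24) for r,z in ((.024,.09),(.024,.105),(.02,.118),(.01,.121))])
plb=np.array([B+8e-3*np.cos(a)*xl+8e-3*np.sin(a)*yl+zl*z for a in np.linspace(0,6.28,12) for z in (.1,.113)])
def clear(T,d,xt,pts,rad):
    yt=np.cross(d,xt); v=pts-T; t=-(v@d); X=abs(v@xt);Yy=abs(v@yt)
    m=[]
    for (t0,t1,hx,hy) in ((-.011,.03,.018,.013),(.03,.062,.045,.016),(.062,.2,.043,.043),(.2,.35,.05,.05)):
        dx=np.maximum(X-hx,0);dy=np.maximum(Yy-hy,0);dt=np.maximum(np.maximum(t0-t,t-t1),0)
        m.append((np.sqrt(dx**2+dy**2+dt**2)-rad).min())
    return int(round(min(m)*1000))
def orient(th,rot):
    th_,r_=np.radians(th),np.radians(rot)
    h=-yl*np.cos(r_)+xl*np.sin(r_); d=h*np.sin(th_)-zl*np.cos(th_)
    xt=np.cross(-zl,d); return d,xt/np.linalg.norm(xt)
E
python3 - <<'E'
from clr import *
for th in (50,60,70):
  for rot in (0,15,30,45,60):
    d,xt=orient(th,rot); res=[]
    for lx,z in ((.095,.122),(.06,.128),(.04,.14),(.0,.16),(-.03,.13)):
        T=B+lx*xl+zl*z
        res.append((clear(T,d,xt,Hd,.006),clear(T,d,xt,cap,0)))
    print(th,rot,res)
E
```

```text
50 0 [(-6, 39), (-6, 20), (-6, 29), (-6, 48), (22, 20)]
50 15 [(-6, 30), (-6, 24), (-6, 31), (1, 47), (32, 18)]
50 30 [(-6, 34), (2, 27), (2, 31), (9, 46), (40, 23)]
50 45 [(-3, 36), (7, 25), (7, 29), (9, 49), (45, 36)]
50 60 [(-6, 32), (-2, 20), (-2, 30), (1, 55), (37, 42)]
60 0 [(-6, 34), (-3, 9), (-4, 17), (0, 36), (34, 8)]
60 15 [(-4, 17), (6, 12), (5, 20), (13, 35), (43, 6)]
60 30 [(5, 18), (14, 14), (14, 19), (22, 33), (52, 14)]
60 45 [(12, 20), (22, 12), (21, 16), (21, 37), (58, 33)]
60 60 [(12, 17), (21, 9), (19, 17), (18, 47), (56, 40)]
70 0 [(0, 29), (9, 0), (7, 5), (12, 24), (44, 0)]
70 15 [(9, 4), (17, 0), (17, 8), (26, 23), (55, 0)]
70 30 [(16, 0), (26, 0), (27, 7), (35, 21), (65, 11)]
70 45 [(23, 1), (34, 0), (33, 5), (33, 24), (70, 30)]
70 60 [(28, 0), (37, 0), (33, 7), (30, 37), (69, 38)]
```

```bash
python3 -m creep '{"offset":[[0,-0.53,0],[0,-0.53,0],[0,-0.53,0.1],[0,-0.53,0.3],[0,-0.53,0.5],[0,-0.55,0.5],[0,0,0.2],[0,0,0]],"rot":[[0,0,0],[0,0,0],[0,0,0],[0,0,0],[0,0,0],[0,0,0],[0,0,-0.9],[0,0,-0.95]]}' 
python3 -m creep '{"offset":[[0,0,0],[0,0,0],[0,0,0],[0,0,0],[0,0,0],[0,0,0],[0,0,0],[0,0,0]],"rot":[[0,0,-0.95],[0,0,-0.95],[0,0,-0.95],[0,0,-0.9],[0,0,-0.9],[0,0,-0.9],[-0.9,0,0],[-0.9,0,0]]}' 
python3 - <<'E'
from h import *
s=robot.sense(); print({k:np.round(v,4) for k,v in s.items()})
E
```

```text
t: 4.0
position: [0.5052, 0.4558, 0.4639]
ee_rot: [3.14, 0.005, 0.479]
ft_force: [0.6, 0.1, 0.8]
opening: -0.0001
t: 5.0
position: [0.5065, 0.4552, 0.4669]
ee_rot: [2.95, 0.0, 1.055]
ft_force: [0.2, 0.3, 0.6]
opening: 0.0001
{'t': np.float64(5.0), 'qpos': array([ 0.8201,  0.3003,  1.2415, -0.1861,  1.5554, -0.2367]), 'joint_velocities': array([ 0.3667, -0.1094,  0.2246, -0.7422, -0.2514,  0.37  ]), 'effort': array([ -3.6457, -61.9714, -41.0355,   0.1284,   0.1314,  -0.6716]), 'position': array([0.5065, 0.4552, 0.4669]), 'ee_rot': array([2.9503e+00, 5.0000e-04, 1.0554e+00]), 'ft_force': array([0.232 , 0.3198, 0.605 ]), 'ft_torque': array([ 0.0148,  0.092 , -0.0299]), 'opening': np.float64(0.0001)}
```

```bash
cat > fk.py <<'E'
import numpy as np
from scipy.spatial.transform import Rotation as Ro
from scipy.optimize import least_squares
P=np.array([0.03014454,0.44336348,0.50073697,0.07692757,0.06308684])
S4,S6,T=1,-1,.3
lo=[-2.63,-.92,.06,-1.3,0,-3.02];hi=[2.63,2.1,2.66,4.44,2.69,3.02]
def fk(q,S4=None,S6=None,T=None,full=False):
    g=globals(); S4=S4 or g['S4'];S6=S6 or g['S6'];T=g['T'] if T is None else T
    a,L1,L2,d,c=P; q23=q[1]+q[2]
    Rz=lambda t:Ro.from_euler('z',t); Ry=lambda t:Ro.from_euler('y',t)
    e=np.array([a+L1*np.sin(q[1]),0,c+T+L1*np.cos(q[1])]); w=e+[L2*np.sin(q23+d),0,L2*np.cos(q23+d)]
    R=Rz(q[0])*Ry(q23)*Rz(S4*q[3])*Ry(q[4])*Rz(S6*q[5]+np.pi)
    w=Rz(q[0]).apply(w);p=w+R.apply([0,0,T])
    return (p,R,Rz(q[0]).apply(e),w) if full else (p,R)
def ik(p,R,q0):
    def f(q):
        pp,RR=fk(q); return np.r_[(pp-p)*5,(RR.inv()*R).as_rotvec()]
    s=least_squares(f,np.clip(q0,np.array(lo)+1e-3,np.array(hi)-1e-3),bounds=(lo,hi)); return s.x,np.linalg.norm(s.fun)
E
python3 - <<'E'
from fk import *
import fk as F
q=np.array([ 0.8201,  0.3003,  1.2415, -0.1861,  1.5554, -0.2367])
for s4 in(1,-1):
  for s6 in (1,-1):
    p,R=F.fk(q,s4,s6); print(s4,s6,R.as_euler('xyz'))
for T in (.2,.25,.3,.35,.4): print(T,F.fk(q,1,-1,T)[0],F.fk(q,-1,1,T)[0])
E
```

```text
1 1 [2.95029084e+00 4.87618375e-04 1.05548377e+00]
1 -1 [ 2.97067915 -0.08635967  0.58953315]
-1 1 [-2.97067915 -0.08635967  1.05066685]
-1 -1 [-2.95029084e+00  4.87618375e-04  5.84716232e-01]
0.2 [0.48425314 0.46484269 0.46626558] [0.43014163 0.51532321 0.46626558]
0.25 [0.49251363 0.46013682 0.46717771] [0.42487423 0.52323747 0.46717771]
0.3 [0.50077411 0.45543095 0.46808984] [0.41960684 0.53115173 0.46808984]
0.35 [0.5090346  0.45072508 0.46900197] [0.41433945 0.53906599 0.46900197]
0.4 [0.51729509 0.4460192  0.4699141 ] [0.40907206 0.54698024 0.4699141 ]
```

```bash
sed -i 's/S4,S6,T=1,-1,.3/S4,S6,T=1,1,.32/' fk.py; python3 - <<'E'
from fk import *
import fk as F
from clr import *
q0=np.array([ 0.8201,  0.3003,  1.2415, -0.5,  1.5554, -0.2367])
for th in (50,55,60,65):
  for rot in (0,20,38,50):
    d,xt=orient(th,rot); o=[]
    for k in (1,-1):
     for lx,z in ((.095,.122),(-.03,.13)):
      X=xt*k; R=Ro.from_matrix(np.c_[X,np.cross(d,X),d]); q,e=ik(B+lx*xl+zl*z,R,q0+[0,0,0,0,0,0 if k==-1 else 2.5]); o.append((q[3:].round(2).tolist(),round(e,3)))
    print(th,rot,o)
E
```

```text
50 0 [([-0.85, 2.11, 3.02], np.float64(0.569)), ([-0.42, 1.33, 3.02], np.float64(0.778)), ([-0.78, 1.54, 0.64], np.float64(0.0)), ([-0.75, 1.45, 0.81], np.float64(0.0))]
50 20 [([-0.61, 1.25, 3.02], np.float64(0.512)), ([-0.52, 1.07, 3.02], np.float64(0.604)), ([-0.94, 1.24, 0.57], np.float64(0.0)), ([-0.94, 1.2, 0.74], np.float64(0.0))]
50 38 [([-0.71, 0.93, 3.02], np.float64(0.384)), ([-0.65, 0.84, 3.02], np.float64(0.467)), ([-1.13, 0.97, 0.54], np.float64(0.0)), ([-1.16, 0.97, 0.71], np.float64(0.0))]
50 50 [([-0.81, 0.74, 3.02], np.float64(0.31)), ([-0.76, 0.68, 3.02], np.float64(0.388)), ([-1.3, 0.79, 0.54], np.float64(0.002)), ([-1.3, 0.83, 0.67], np.float64(0.031))]
55 0 [([-0.93, 2.12, 3.02], np.float64(0.56)), ([-0.5, 1.44, 3.02], np.float64(0.823)), ([-0.84, 1.59, 0.66], np.float64(0.0)), ([-0.8, 1.51, 0.83], np.float64(0.0))]
55 20 [([-0.67, 1.32, 3.02], np.float64(0.564)), ([-0.57, 1.11, 3.02], np.float64(0.665)), ([-1.01, 1.29, 0.62], np.float64(0.0)), ([-1.0, 1.26, 0.79], np.float64(0.0))]
55 38 [([-0.75, 0.96, 3.02], np.float64(0.452)), ([-0.69, 0.85, 3.02], np.float6
[... 926 characters left out ...]
.float64(0.148))]
65 0 [([-1.1, 2.14, 3.02], np.float64(0.539)), ([-0.74, 1.81, 3.02], np.float64(0.889)), ([-0.96, 1.71, 0.68], np.float64(0.0)), ([-0.89, 1.64, 0.88], np.float64(0.0))]
65 20 [([-0.83, 1.53, 3.02], np.float64(0.656)), ([-0.69, 1.23, 3.02], np.float64(0.781)), ([-1.14, 1.4, 0.71], np.float64(0.0)), ([-1.11, 1.39, 0.89], np.float64(0.0))]
65 38 [([-0.85, 1.03, 3.02], np.float64(0.585)), ([-0.78, 0.91, 3.02], np.float64(0.678)), ([-1.3, 1.16, 0.71], np.float64(0.066)), ([-1.3, 1.19, 0.9], np.float64(0.054))]
65 50 [([-0.93, 0.79, 3.02], np.float64(0.533)), ([-0.87, 0.71, 3.02], np.float64(0.615)), ([-1.3, 1.0, 0.59], np.float64(0.198)), ([-1.3, 1.07, 0.77], np.float64(0.203))]
```

```bash
python3 - <<'E'
from clr import *
Hd[:,2]-=.005
for th in (60,64,68):
  for rot in (10,15,20,25):
    d,xt=orient(th,rot); res=[]
    for lx,z in ((.095,.112),(.085,.112),(.06,.115),(.045,.13),(.03,.15),(.0,.16),(-.03,.13)):
        T=B+lx*xl+zl*z
        res.append((clear(T,d,xt,Hd,.006),clear(T,d,xt,cap,0)))
    print(th,rot,res)
E
```

```text
60 10 [(-3, 16), (1, 7), (10, 0), (4, 11), (-1, 27), (10, 35), (36, 6)]
60 15 [(0, 9), (5, 4), (13, 1), (7, 12), (3, 27), (13, 35), (39, 6)]
60 20 [(3, 7), (8, 4), (16, 2), (10, 12), (7, 27), (17, 34), (42, 6)]
60 25 [(6, 7), (10, 5), (18, 3), (12, 12), (10, 27), (19, 33), (45, 9)]
64 10 [(3, 13), (7, 4), (15, 0), (8, 6), (3, 23), (14, 31), (40, 1)]
64 15 [(6, 4), (10, 0), (18, 0), (11, 7), (7, 23), (18, 30), (44, 1)]
64 20 [(9, 0), (13, 0), (20, 0), (14, 7), (11, 23), (22, 29), (47, 2)]
64 25 [(11, 0), (15, 0), (23, 0), (17, 7), (15, 22), (24, 28), (50, 7)]
68 10 [(8, 11), (12, 3), (19, 0), (13, 1), (8, 18), (18, 26), (45, 0)]
68 15 [(11, 3), (15, 0), (22, 0), (16, 1), (12, 18), (22, 26), (49, 0)]
68 20 [(14, 0), (17, 0), (25, 0), (19, 2), (16, 18), (26, 25), (52, 0)]
68 25 [(16, 0), (20, 0), (27, 0), (22, 2), (20, 18), (29, 24), (56, 7)]
```

```bash
python3 - <<'E'
from h import *
from scipy.spatial.transform import Rotation as Ro
c=cams.get_calibration('wrist'); s=robot.sense(); R=Ro.from_euler('xyz',s['ee_rot'])
print(R.inv().apply(-np.array(c['R']).T@c['t']-s['position']), R.inv().apply(np.array(c['R'])[2]))
from fk import *
from clr import *
d,xt=orient(60,22); X=-xt; R1=Ro.from_matrix(np.c_[X,np.cross(d,X),d]); print('cur',s['position'],s['ee_rot'],'goal eul',R1.as_euler('xyz'))
print('rotvec tool units',(R.inv()*R1).as_rotvec()*180/np.pi/6)
T1=B+.09*xl+zl*.116; pre=T1-.17*d; print('T1',T1,'pre',pre,'d',d); print('shift tool (goal frame)',R1.inv().apply(pre-s['position'])/.1,R.inv().apply(pre-s['position'])/.1)
print(ik(pre,R1,s['qpos']),ik(T1,R1,s['qpos']))
E
```

```text
[ 0.00036013 -0.08210895 -0.13141681] [-0.00102974  0.32065645  0.94719501]
cur [0.50654794 0.45519031 0.46685773] [2.95033387e+00 4.97950078e-04 1.05540938e+00] goal eul [2.09432302 0.         0.79214634]
rotvec tool units [-8.12522946 -1.5005307   2.11352292]
T1 [0.65942 0.38873 0.116  ] pre [0.55459911 0.49214566 0.201     ] d [ 0.6165935  -0.60832739 -0.5       ]
shift tool (goal frame) [ 0.60054366 -2.26123953  1.40058468] [ 0.55970351 -0.27367955  2.65467999]
(array([ 1.09106498,  0.88899723,  1.25104208, -0.97712866,  1.51613123,
        0.63316018]), np.float64(2.1750527155434203e-15)) (array([ 0.90084158,  0.96679949,  1.32621685, -1.10089181,  1.30778531,
        0.68806515]), np.float64(1.759765633519513e-12))
```

```bash
python3 - <<'E'
from h import *
snap('scene','s2');snap('top','t2')
a=np.hstack([cv2.imread('pics/s2.png'),cv2.imread('pics/t2.png')]); cv2.imwrite('pics/st2.png',cv2.resize(a,(800,300)))
p,W=cloud('s2'); k=(W[...,2]>.3)&(W[...,1]>.28)&(W[...,0]<.8); v,u=np.where(k); print(u.min(),u.max(),v.min(),v.max())
c=cv2.imread('pics/s2.png')[max(v.min()-5,0):v.max()+5,max(u.min()-5,0):u.max()+5]; cv2.imwrite('pics/s2c.png',cv2.resize(np.clip(c*2.5,0,255).astype(np.uint8),None,fx=600/c.shape[0],fy=600/c.shape[0]))
E
```

```text
Traceback (most recent call last):
ValueError: zero-size array to reduction operation minimum which has no identity
```

View pics/st2.png

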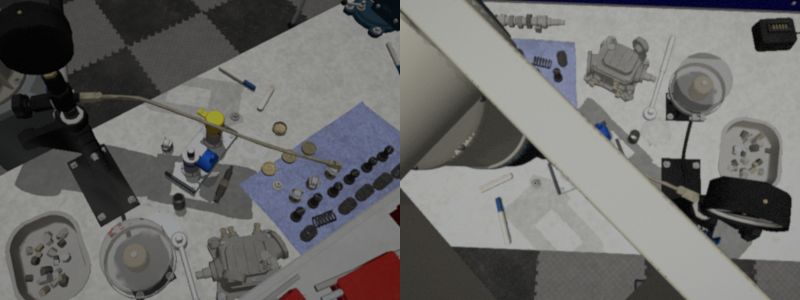

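```bash
python3 - <<'E'
from h import *
from fk import *
s=robot.sense(); p,R,e,w=fk(s['qpos'],full=True); print(p,s['position'],e,w)
for n in('s2','t2'):
    z=np.load('pics/%s.npz'%n)
    for X in (s['position'],e,w,s['position']+[0,0,-.011]):
        c=z['R']@np.array(X)+z['t']; print(n,(c[:2]/c[2]*z['f']+[z['cx'],z['cy']]).round(),c[2].round(3))
E
```

```text
[0.50246088 0.45466411 0.46828673] [0.50486535 0.45630905 0.46672278] [0.10970316 0.1180546  0.80665128] [0.45017124 0.48444167 0.78257815]
s2 [352. -20.] 0.622
s2 [-414. -645.] 0.384
s2 [ 372. -529.] 0.368
s2 [351. -11.] 0.632
t2 [226. 228.] 0.492
t2 [2290. 2742.] 0.069
t2 [-30. 143.] 0.173
t2 [228. 231.] 0.503
```

```bash
python3 - <<'E'
from clr import *
Hd[:,2]-=.005
for ly in (.012,.02):
 for th in (54,57,60):
  for rot in (10,20,28):
    d,xt=orient(th,rot); res=[]; yt=np.cross(d,-xt)
    for lx,z in ((.09,.118),(.075,.118),(.06,.12),(.045,.132),(.03,.15),(.0,.16),(-.03,.13)):
        T=B+lx*xl+zl*z+ly*yl
        cam=T-.131*d-.082*yt; v=cap-cam
        res.append((clear(T,d,xt,Hd,.006),clear(T,d,xt,cap,0),int(1000*np.linalg.norm(v,axis=1).min())))
    print(ly,th,rot,res)
E
```

```text
0.012 54 10 [(-6, 17, 69), (-1, 8, 60), (4, 4, 53), (1, 16, 52), (5, 31, 61), (14, 41, 71), (36, 11, 69)]
0.012 54 20 [(-2, 14, 49), (5, 9, 42), (9, 8, 39), (8, 16, 44), (11, 32, 59), (21, 41, 78), (42, 12, 83)]
0.012 54 28 [(2, 16, 33), (9, 12, 30), (14, 9, 32), (13, 16, 43), (13, 31, 61), (22, 41, 85), (47, 16, 95)]
0.012 57 10 [(-4, 15, 67), (2, 4, 58), (7, 1, 51), (4, 12, 49), (7, 28, 56), (18, 37, 66), (39, 7, 67)]
0.012 57 20 [(1, 10, 46), (8, 5, 40), (13, 4, 37), (11, 12, 41), (14, 28, 53), (25, 37, 73), (46, 9, 81)]
0.012 57 28 [(6, 12, 31), (12, 8, 28), (17, 6, 30), (17, 12, 39), (17, 28, 56), (26, 37, 80), (51, 12, 93)]
0.012 60 10 [(-1, 12, 66), (6, 1, 56), (10, 0, 48), (8, 8, 47), (10, 24, 51), (21, 33, 61), (43, 3, 64)]
0.012 60 20 [(5, 6, 44), (11, 1, 38), (16, 1, 34), (15, 8, 38), (18, 24, 49), (28, 33, 68), (50, 6, 79)]
0.012 60 28 [(9, 7, 28), (16, 4, 25), (21, 2, 27), (21, 9, 36), (20, 24, 51), (29, 33, 76), (55, 10, 91)]
0.02 54 10 [(-4, 16, 75), (2, 4, 66), (8, 3, 60), (6, 13, 59), (12, 31, 67), (22, 41, 77), (41, 11, 74)]
0.02 54 20 [(2, 10, 55), (8, 5, 49), (13, 4, 46), (14, 14, 51), (18, 31, 64), (28, 41, 82), (48, 12, 87)]
0.02 54 28 [(6, 12, 40), (13, 8, 37), (18, 5, 39), (20, 14, 49), (19, 31, 65), (28, 41, 88), (53, 16, 99)]
0.02 57 10 [(-1, 14, 73), (6, 2, 64), (11, 0, 58), (10, 9, 56), (15, 27, 62), (25, 37, 72), (44, 7, 73)]
0.02 57 20 [(5, 7, 53), (11, 1, 47), (17, 0, 45), (18, 10, 48), (22, 27, 59), (32, 37, 77), (52, 9, 85)]
0.02 57 28 [(10, 8, 38), (16, 4, 36), (22, 2, 38), (24, 11, 45), (23, 27, 61), (32, 37, 84), (57, 13, 97)]
0.02 60 10 [(2, 12, 72), (9, 0, 63), (14, 0, 56), (14, 5, 54), (18, 23, 58), (28, 33, 67), (48, 3, 70)]
0.02 60 20 [(8, 3, 51), (15, 0, 45), (21, 0, 42), (22, 7, 46), (25, 23, 55), (36, 33, 73), (56, 6, 83)]
0.02 60 28 [(13, 4, 35), (20, 0, 33), (26, 0, 35), (28, 8, 43), (27, 23, 56), (36, 33, 80), (61, 10, 95)]
```

```bash
cat > goal.py <<'E'
from clr import *
from fk import *
d,xt=orient(55,24); X=-xt; R1=Ro.from_matrix(np.c_[X,np.cross(d,X),d])
def L(lx,ly,z,O=B): return O+lx*xl+ly*yl+zl*z
def show(T,R1=R1):
    s=robot.sense(); R=Ro.from_euler('xyz',s['ee_rot'])
    print('t',s['t'],'pos',s['position'].round(4),'F',s['ft_force'].round(1),'q',s['qpos'].round(2))
    print('rot units',((R.inv()*R1).as_rotvec()*180/np.pi/6).round(2),'shift now',(R.inv().apply(T-s['position'])/.1).round(3),'shift in goal',(R1.inv().apply(T-s['position'])/.1).round(3))
def loc(O=B):
    s=robot.sense(); v=s['position']-O; return (np.array([v@xl,v@yl,v[2]])*1000).round(1)
E
python3 - <<'E'
from goal import *
T1=L(.088,.016,.12); pre=T1-.16*d; print(T1,pre,R1.as_euler('xyz')); show(pre); print(ik(pre,R1,robot.sense()['qpos']),ik(T1,R1,robot.sense()['qpos']))
print('xl yl z in tool',R1.inv().apply(xl),R1.inv().apply(yl),R1.inv().apply(zl))
E
```

```text
[0.651232 0.402624 0.12    ] [0.55476056 0.49137556 0.21177223] [ 2.18158335e+00 -2.22044605e-16  8.27052927e-01]
t 5.1 pos [0.5049 0.4563 0.4667] F [-0.4  0.  -0.1] q [ 0.82  0.3   1.24 -0.18  1.56 -0.24]
rot units [-7.33 -1.22  1.9 ] shift now [ 0.553 -0.221  2.553] shift in goal [ 0.596 -2.014  1.568]
(array([ 1.07490466,  0.81649113,  1.29848819, -0.92802851,  1.44548763,
        0.5809147 ]), np.float64(4.959790215480285e-10)) (array([ 0.90215526,  0.91433032,  1.35393288, -1.04040394,  1.24375487,
        0.63159079]), np.float64(3.591662643626352e-14))
xl yl z in tool [0.91369755 0.23330733 0.33325287] [ 0.40680436 -0.52401684 -0.7484982 ] [ 5.55111512e-17  8.19196904e-01 -5.73512365e-01]
```

Rotate first (8 rows), then descend toward the pre-pose.

```bash
python3 -m creep '{"offset":[[0,0,0],[0,0,0],[0,0,0],[0,0,0],[0,0,0],[0,0,0],[0,0,0],[0,0,0]],"rot":[[-0.92,-0.15,0.24],[-0.92,-0.15,0.24],[-0.92,-0.15,0.24],[-0.92,-0.15,0.24],[-0.92,-0.15,0.24],[-0.92,-0.15,0.24],[-0.92,-0.15,0.24],[-0.91,-0.15,0.24]]}' 
python3 - <<'E'
from goal import *
show(L(.088,.016,.12)-.16*d)
E
```

```text
t: 6.1
position: [0.5062, 0.4553, 0.4668]
ee_rot: [2.179, -0.003, 0.823]
ft_force: [0.1, -0.0, 1.1]
opening: -0.0001
t 6.1 pos [0.5062 0.4553 0.4668] F [ 0.1 -0.   1.1] q [ 1.12  0.43  1.34 -0.91  1.69  0.34]
rot units [ 0.02  0.02 -0.04] shift now [ 0.589 -2.03   1.549] shift in goal [ 0.595 -2.024  1.555]
```

```bash
python3 -m creep '{"offset":[[0.1,-0.34,0.26],[0.1,-0.34,0.26],[0.1,-0.34,0.26],[0.1,-0.34,0.26],[0.1,-0.34,0.26],[0.1,-0.32,0.26],[0,0,0]],"rot":[[0,0,0],[0,0,0],[0,0,0],[0,0,0],[0,0,0],[0,0,0],[0,0,0]]}' 
python3 - <<'E'
from goal import *
snap('scene','s3');snap('top','t3');show(L(.088,.016,.12)); print(loc())
a=np.hstack([cv2.imread('pics/s3.png')[100:340,180:500],cv2.imread('pics/t3.png')[100:340,180:500]]); cv2.imwrite('pics/st3.png',cv2.resize(a,(800,300)))
cv2.imwrite('pics/st3b.png',cv2.imread('pics/s3.png'))
E
```

```text
t: 6.98
position: [0.5562, 0.4901, 0.2084]
ee_rot: [2.18, 0.004, 0.823]
ft_force: [-0.2, 0.2, 0.1]
opening: 0.0003
t 7.075 pos [0.5568 0.4918 0.2133] F [-1.2  0.2  0.5] q [ 1.08  0.73  1.41 -0.93  1.44  0.61]
rot units [ 0.01  0.01 -0.04] shift now [-0.015 -0.021  1.599] shift in goal [-0.016 -0.019  1.599]
[ 36.7 135.4 213.3]
```

View pics/st3b.png

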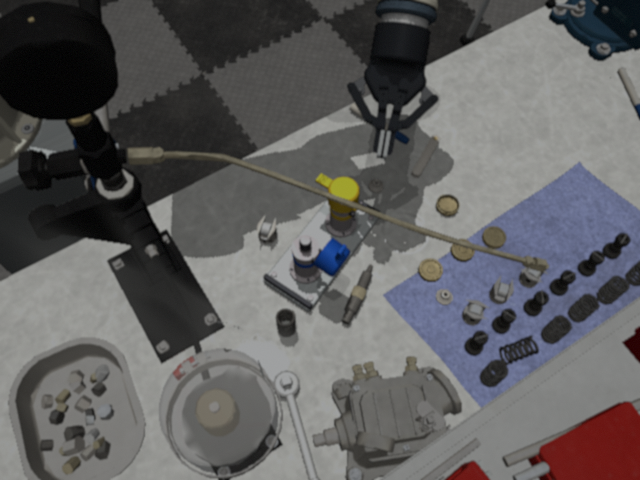

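```bash
python3 -m creep '{"offset":[[0,0,0.3],[0,0,0.3],[0,0,0.3],[0,0,0.2],[0,0,0]],"rot":[[0,0,0],[0,0,0],[0,0,0],[0,0,0],[0,0,0]]}' 
python3 - <<'E'
from goal import *
snap('scene','s4');show(L(.088,.016,.12)); print(loc())
a=cv2.imread('pics/s4.png')[60:330,240:500]; cv2.imwrite('pics/s4c.png',cv2.resize(a,None,fx=2.2,fy=2.2,interpolation=2))
E
```

```text
t: 7.7
position: [0.6234, 0.4304, 0.1504]
ee_rot: [2.18, -0.004, 0.824]
ft_force: [-0.4, 0.5, 0.6]
opening: -0.0004
t 7.75 pos [0.6231 0.4313 0.1508] F [0.5 0.4 0.5] q [ 0.97  0.78  1.47 -1.    1.29  0.65]
rot units [ 0.01 -0.01 -0.05] shift now [-0.021 -0.023  0.505] shift in goal [-0.021 -0.022  0.505]
[ 73.6  53.5 150.8]
```

View pics/s4c.png

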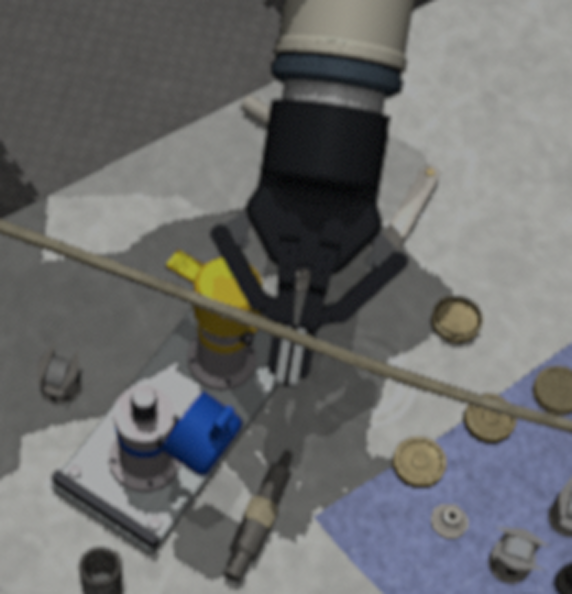

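```bash
python3 -m creep '{"offset":[[0,0,0.2],[0,0,0.2],[0,0,0.1],[0,0,0]],"rot":[[0,0,0],[0,0,0],[0,0,0],[0,0,0]]}' 
python3 - <<'E'
from goal import *
snap('scene','s5');show(L(.06,.016,.12)); print(loc())
a=cv2.imread('pics/s5.png')[60:330,240:500]; cv2.imwrite('pics/s5c.png',cv2.resize(a,None,fx=2.2,fy=2.2,interpolation=2))
E
```

```text
t: 8.25
position: [0.6533, 0.4024, 0.1201]
ee_rot: [2.18, -0.002, 0.824]
ft_force: [0.9, -0.1, -0.3]
opening: 0.0003
t 8.3 pos [0.6532 0.403  0.1206] F [-1.1 -0.   0. ] q [ 0.91  0.81  1.49 -1.05  1.23  0.67]
rot units [ 0.01  0.   -0.04] shift now [-0.273 -0.076 -0.099] shift in goal [-0.272 -0.077 -0.099]
[ 90.   15.6 120.6]
```

View pics/s5c.png

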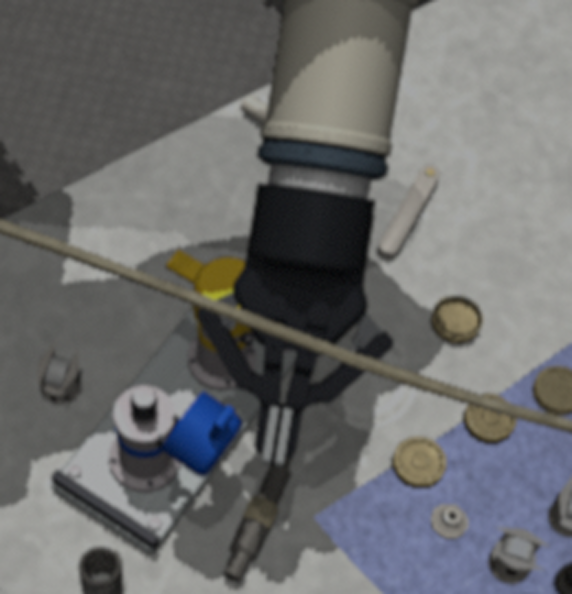

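```bash
python3 -m creep '{"offset":[[-0.09,-0.023,-0.033],[-0.09,-0.023,-0.033],[-0.09,-0.023,-0.033],[-0.09,-0.015,-0.038]],"rot":[[0,0,0],[0,0,0],[0,0,0],[0,0,0]]}' 
python3 - <<'E'
from goal import *
snap('scene','s6');show(L(.05,.016,.13)); print(loc())
a=cv2.imread('pics/s6.png')[120:300,260:440]; cv2.imwrite('pics/s6c.png',cv2.resize(a,None,fx=3,fy=3,interpolation=2))
E
```

```text
t: 8.8
position: [0.6204, 0.3928, 0.1287]
ee_rot: [2.175, -0.015, 0.833]
ft_force: [2.5, 6.8, 7.7]
opening: -0.0004
t 8.85 pos [0.6188 0.3917 0.128 ] F [ 6.5  8.6 19.6] q [ 0.94  0.77  1.57 -1.05  1.23  0.73]
rot units [ 0.05 -0.11 -0.08] shift now [-0.047  0.023 -0.003] shift in goal [-0.047  0.022 -0.003]
[ 53.9  18.9 128. ]
```

View pics/s6c.png

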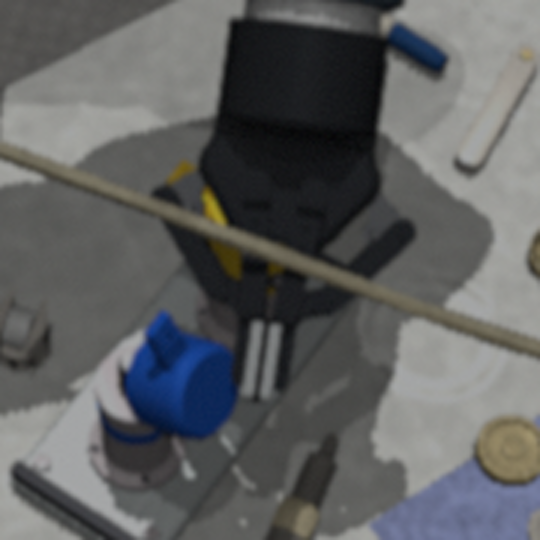

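```bash
python3 -m creep '{"offset":[[0,0.082,-0.057],[0,0.05,-0.035],[0,0,0]],"rot":[[0,0,0],[0,0,0],[0,0,0]]}' 
python3 - <<'E'
from goal import *
snap('scene','s7');snap('top','t7');show(L(.05,.016,.13)); print(loc())
a=np.hstack([cv2.imread('pics/s7.png')[120:300,260:440],cv2.imread('pics/t7.png')[170:350,210:390]]); cv2.imwrite('pics/s7c.png',cv2.resize(a,None,fx=2.2,fy=2.2,interpolation=2))
p,W=cloud('s7');p=p.astype(int)
blu=(p[...,2]>p[...,0]*2)&(p[...,2]>60); k=blu&(np.hypot(W[...,0]-.6,W[...,1]-.36)<.07)&(W[...,2]>.09); q=W[k]-B; l=np.c_[q@xl,q@yl,q[:,2]]; print(np.percentile(l,[1,50,99],axis=0).round(3)); print(l[np.argsort(-l[:,2])[:5]].round(3))
E
```

```text
t: 9.22
position: [0.6165, 0.3878, 0.1382]
ee_rot: [2.181, -0.004, 0.825]
ft_force: [-0.1, -0.2, -1.2]
opening: 0.0004
t 9.325 pos [0.6165 0.3875 0.1375] F [-0.4 -1.1 -0.1] q [ 0.94  0.75  1.58 -1.04  1.24  0.7 ]
rot units [ 0.01 -0.   -0.04] shift now [-0.001 -0.062  0.042] shift in goal [-0.001 -0.062  0.042]
[ 50.1  16.  137.5]
[[-0.001 -0.024  0.115]
 [ 0.025 -0.006  0.134]
 [ 0.046  0.017  0.161]]
[[ 0.002 -0.002  0.163]
 [ 0.002  0.     0.163]
 [ 0.001 -0.     0.163]
 [ 0.003 -0.005  0.163]
 [ 0.001  0.004  0.162]]
```

View pics/s7c.png

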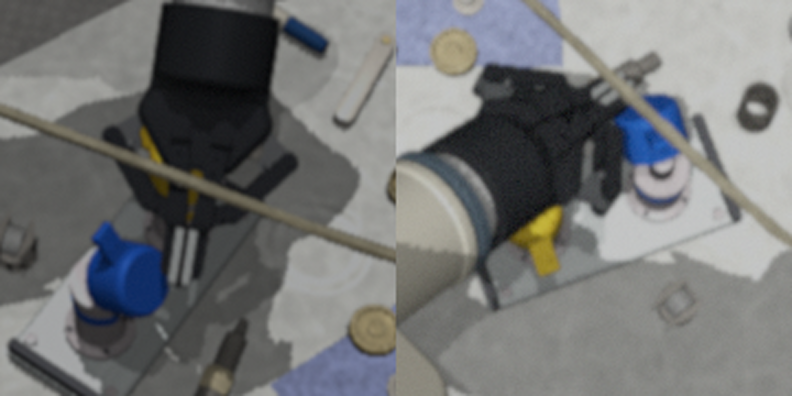

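```bash
python3 -m creep '{"offset":[[-0.07,0.055,-0.075],[-0.07,0.055,-0.075],[-0.09,0,-0.048],[-0.09,0,-0.048],[-0.11,-0.05,-0.02],[-0.11,-0.05,-0.02],[0,0,0]],"rot":[[0,0,0],[0,0,0],[0,0,0],[0,0,0],[0,0,0],[0,0,0],[0,0,0]]}' 
python3 - <<'E'
from goal import *
snap('scene','s8');show(L(-.02,.016,.135)); print(loc())
a=cv2.imread('pics/s8.png')[120:300,230:430]; cv2.imwrite('pics/s8c.png',cv2.resize(a,None,fx=3,fy=3,interpolation=2))
E
```

```text
t: 10.2
position: [0.5623, 0.3632, 0.1544]
ee_rot: [2.18, -0.002, 0.826]
ft_force: [0.6, -0.5, -0.3]
opening: 0.0001
t 10.25 pos [0.5629 0.3636 0.1547] F [ 1.1 -0.4 -0. ] q [ 0.98  0.67  1.7  -1.03  1.24  0.76]
rot units [ 0.01 -0.01 -0.03] shift now [-0.102 -0.192  0.068] shift in goal [-0.101 -0.192  0.069]
[ -8.5  15.2 154.7]
```

View pics/s8c.png

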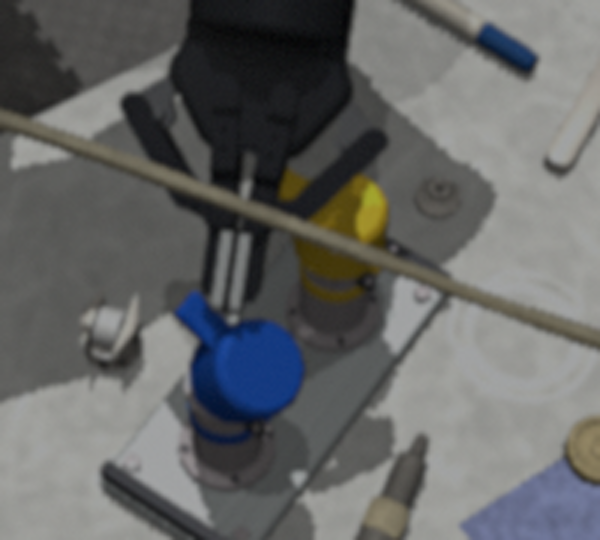

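```bash
python3 -m creep '{"offset":[[-0.033,-0.043,0.049],[-0.033,-0.043,0.049],[-0.033,-0.043,0.049],[0,0,0]],"rot":[[0,0,0],[0,0,0],[0,0,0],[0,0,0]]}' 
python3 - <<'E'
from goal import *
snap('scene','s9');show(L(-.02,.016,.135)); print(loc())
a=cv2.imread('pics/s9.png')[120:300,230:430]; cv2.imwrite('pics/s9c.png',cv2.resize(a,None,fx=3,fy=3,interpolation=2))
p,W=cloud('s9');p=p.astype(int)
blu=(p[...,2]>p[...,0]*2)&(p[...,2]>60); k=blu&(np.hypot(W[...,0]-.57,W[...,1]-.36)<.07)&(W[...,2]>.09); q=W[k]-B; l=np.c_[q@xl,q@yl,q[:,2]]
for lo,hi in((-.06,-.04),(-.04,-.025),(-.02,-.01),(-.01,0),(0,.01),(.01,.02)):
    m=l[(l[:,0]>lo)&(l[:,0]<hi)]; print(lo,len(m),np.percentile(m[:,2],[50,95]).round(4) if len(m) else '')
E
```

```text
t: 10.75
position: [0.5588, 0.3536, 0.1375]
ee_rot: [2.179, -0.004, 0.825]
ft_force: [-0.1, 0.5, 0.5]
opening: 0.0
t 10.8 pos [0.5594 0.3537 0.1366] F [-0.9 -0.2 -0.3] q [ 0.98  0.69  1.72 -1.04  1.22  0.8 ]
rot units [ 0.02 -0.01 -0.04] shift now [-0.005 -0.067 -0.069] shift in goal [-0.005 -0.068 -0.069]
[-15.7   7.5 136.6]
-0.06 36 [0.1182 0.1202]
-0.04 95 [0.1178 0.1203]
-0.02 72 [0.1239 0.1259]
-0.01 182 [0.1236 0.126 ]
0 207 [0.123  0.1253]
0.01 179 [0.1222 0.1252]
```

View pics/s9c.png

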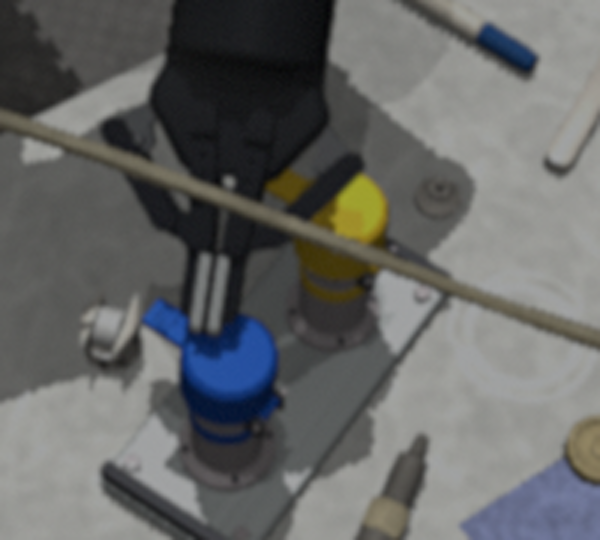

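```bash
python3 -m creep '{"offset":[[0,-0.025,0.017],[0,-0.025,0.017],[0,0,0]],"rot":[[0,0,0],[0,0,0],[0,0,0]]}' 
python3 -m creep '{"offset":[[0,-0.016,0.011],[0,0,0]],"rot":[[0,0,0],[0,0,0]]}' 

```

```text
t: 11.18
position: [0.5603, 0.3534, 0.1336]
ee_rot: [2.175, -0.005, 0.823]
ft_force: [-18.8, 3.2, 28.8]
opening: 0.0001
t: 11.42
position: [0.5603, 0.3533, 0.1333]
ee_rot: [2.173, -0.006, 0.823]
ft_force: [-24.2, 4.2, 40.6]
opening: -0.0003
```

```bash
python3 -m creep '{"offset":[[0,0.08,-0.06],[0,0.08,-0.06],[0,0,-0.3],[0,0,0]],"rot":[[0,0,0],[0,0,0],[0,0,0],[0,0,0]]}' 
python3 - <<'E'
from goal import *
snap('scene','s10');show(L(-.02,.016,.135)); print(loc(),loc(Y))
p,W=cloud('s10');p=p.astype(int)
blu=(p[...,2]>p[...,0]*2)&(p[...,2]>60); k=blu&(np.hypot(W[...,0]-.57,W[...,1]-.36)<.07)&(W[...,2]>.09); q=W[k]-B; l=np.c_[q@xl,q@yl,q[:,2]]
for lo,hi in((-.06,-.04),(-.04,-.025),(-.02,-.01),(-.01,0),(0,.01),(.01,.02)):
    m=l[(l[:,0]>lo)&(l[:,0]<hi)]; print(lo,len(m),np.percentile(m[:,2],[50,95]).round(4) if len(m) else '')
E
```

```text
t: 11.92
position: [0.5415, 0.3715, 0.1657]
ee_rot: [2.181, -0.006, 0.826]
ft_force: [0.0, -1.6, -0.7]
opening: 0.0002
t 11.975 pos [0.5415 0.3707 0.1649] F [ 0.  -0.  -0.1] q [ 1.02  0.65  1.71 -1.    1.27  0.76]
rot units [ 0.01 -0.01 -0.04] shift now [-0.01  -0.158  0.296] shift in goal [-0.009 -0.158  0.296]
[-25.3  30.3 164.9] [-25.3 -70.  164.9]
-0.06 37 [0.1139 0.1159]
-0.04 87 [0.114  0.1158]
-0.02 145 [0.1216 0.1239]
-0.01 197 [0.1214 0.1239]
0 204 [0.1215 0.1236]
0.01 166 [0.1211 0.1243]
```

View pics/s10.png

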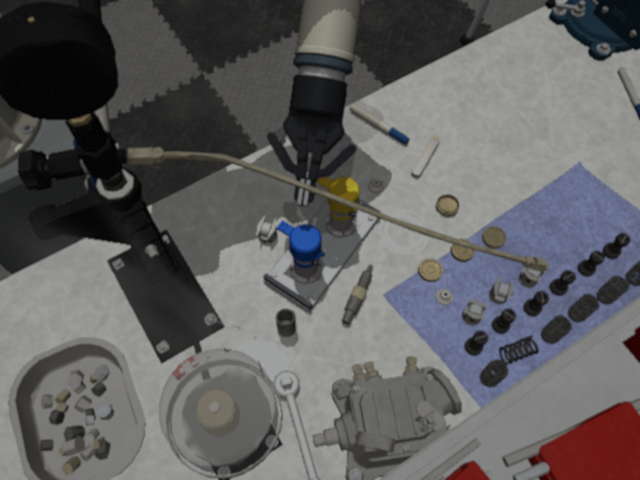

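```bash
python3 -m creep '{"offset":[[0.045,-0.27,-0.28],[0.045,-0.27,-0.28],[0.045,-0.27,-0.28],[0.045,-0.27,-0.27],[0,0,0]],"rot":[[0,0,0],[0,0,0],[0,0,0],[0,0,0],[0,0,0]]}' 
python3 - <<'E'
from goal import *
show(L(-.038,.002,.082,Y)); print(loc(Y))
s=robot.sense(); print(ik(L(-.038,.002,.082,Y),R1,s['qpos']))
E
```

```text
t: 12.6
position: [0.4404, 0.4886, 0.1384]
ee_rot: [2.18, -0.003, 0.827]
ft_force: [0.7, 0.2, -1.8]
opening: -0.0
t 12.6 pos [0.4404 0.4886 0.1384] F [ 0.7  0.2 -1.8] q [ 1.23  0.76  1.56 -0.87  1.41  0.82]
rot units [ 0.01 -0.02 -0.02] shift now [-0.007  0.014  1.005] shift in goal [-0.006  0.016  1.005]
[-71.4  78.3 138.4]
(array([ 1.10219217,  0.89346882,  1.51069513, -0.96135536,  1.29234469,
        0.83251209]), np.float64(2.3206653100395e-09))
```

```bash
python3 -m creep '{"offset":[[0,0,0.3],[0,0,0.3],[0,0,0.25],[0,0,0.15],[0,0,0]],"rot":[[0,0,0],[0,0,0],[0,0,0],[0,0,0],[0,0,0]]}' 
python3 - <<'E'
from goal import *
snap('scene','s11');snap('top','t11');show(L(-.038,.002,.082,Y)); print(loc(Y))
a=np.hstack([cv2.imread('pics/s11.png')[110:290,240:440],cv2.imread('pics/t11.png')[180:360,180:380]]); cv2.imwrite('pics/s11c.png',cv2.resize(a,None,fx=2,fy=2,interpolation=2))
E
```

```text
t: 13.22
position: [0.5022, 0.4306, 0.0823]
ee_rot: [2.18, -0.002, 0.823]
ft_force: [-0.5, -0.9, 0.1]
opening: -0.0004
t 13.325 pos [0.5016 0.432  0.0831] F [-1.5 -1.3 -0.8] q [ 1.11  0.81  1.63 -0.96  1.28  0.87]
rot units [ 0.01 -0.   -0.04] shift now [-0.004 -0.009  0.006] shift in goal [-0.004 -0.009  0.006]
[-37.6   2.1  83.1]
```

View pics/s11c.png

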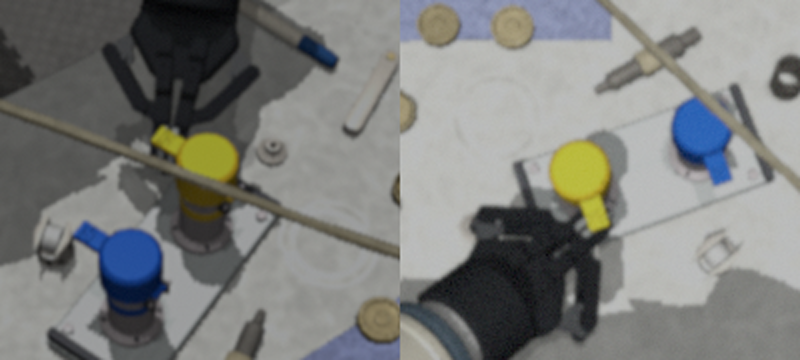

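```bash
python3 - <<'E'
from goal import *
def S(th,R=.071,off=.016):
    a=np.radians(160-th);b=np.radians(-90-th)
    return np.array([.026+R*np.cos(a)+off*np.cos(b)+.0027,.002,.087+R*np.sin(a)+off*np.sin(b)-.0046])
prev=loc(Y)/1000
for th in (0,15,30,45,60,75,90,100,110,118,124):
    w=S(th); dl=w-prev; v=dl[0]*xl+dl[1]*yl+dl[2]*zl; print(th,(w*1000).round(1),(R1.inv().apply(v)/.1).round(3)); prev=w
E
```

```text
0 [-38.    2.   90.7] [-0.004  0.062 -0.044]
15 [-33.6   2.  107.7] [ 0.04   0.149 -0.083]
30 [-24.9   2.  122.9] [ 0.079  0.145 -0.059]
45 [-12.6   2.  135.4] [ 0.113  0.131 -0.031]
60 [  2.5   2.  144.3] [ 0.138  0.108 -0.001]
75 [ 19.4   2.  149. ] [0.155 0.078 0.03 ]
90 [ 37.    2.  149.1] [0.16  0.042 0.058]
100 [ 48.4   2.  146.7] [0.105 0.007 0.052]
110 [ 59.3   2.  142.3] [ 0.099 -0.011  0.061]
118 [ 67.3   2.  137.4] [ 0.073 -0.021  0.055]
124 [ 72.9   2.  133.1] [ 0.051 -0.023  0.043]
```

```bash
python3 -m creep '{"offset":[[0,0.06,-0.044],[0.02,0.075,-0.042],[0.02,0.075,-0.042],[0.04,0.073,-0.03],[0.04,0.073,-0.03],[0.057,0.066,-0.016],[0.057,0.066,-0.016],[0,0,0]],"rot":[[0,0,0],[0,0,0],[0,0,0],[0,0,0],[0,0,0],[0,0,0],[0,0,0],[0,0,0]]}' 
python3 - <<'E'
from goal import *
snap('scene','s12');print(loc(Y))
a=cv2.imread('pics/s12.png')[110:290,240:440]; cv2.imwrite('pics/s12c.png',cv2.resize(a,None,fx=3,fy=3,interpolation=2))
E
```

```text
t: 14.32
position: [0.5256, 0.4426, 0.1361]
ee_rot: [2.181, -0.005, 0.825]
ft_force: [0.8, -1.4, -0.4]
opening: 0.0
[-11.9   2.2 135.6]
```

View pics/s12c.png

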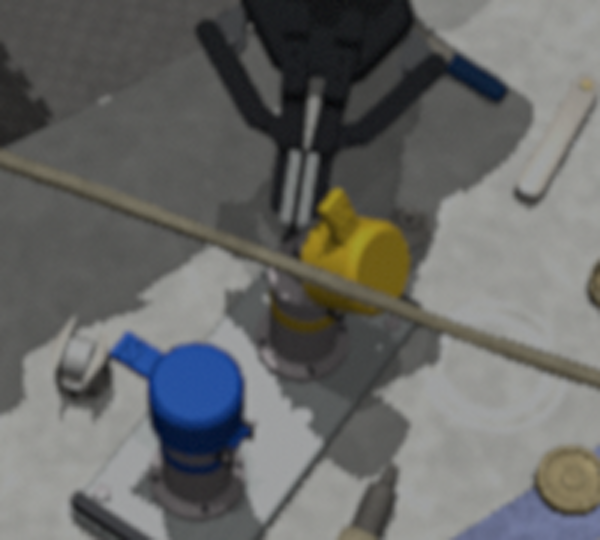

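```bash
python3 -m creep '{"offset":[[0.138,0.108,0],[0.155,0.078,0.03],[0.16,0.042,0.058],[0.105,0.007,0.052],[0.099,-0.011,0.061],[0.073,-0.021,0.055],[0,0,0]],"rot":[[0,0,0],[0,0,0],[0,0,0],[0,0,0],[0,0,0],[0,0,0],[0,0,0]]}' 
python3 - <<'E'
from goal import *
snap('scene','s13');print(loc(Y)); show(L(0,0,.1,Y))
a=cv2.imread('pics/s13.png')[110:290,240:440]; cv2.imwrite('pics/s13c.png',cv2.resize(a,None,fx=3,fy=3,interpolation=2))
E
```

```text
t: 15.25
position: [0.5967, 0.4728, 0.1385]
ee_rot: [2.178, -0.001, 0.822]
ft_force: [-15.2, -3.4, 11.3]
opening: -0.0
[ 65.8   1.8 138.6]
t 15.3 pos [0.5966 0.4728 0.1386] F [-13.7  -3.4  11.3] q [ 1.03  0.82  1.42 -0.97  1.35  0.66]
rot units [ 0.03  0.04 -0.04] shift now [-0.61  -0.457  0.017] shift in goal [-0.608 -0.46   0.016]
```

View pics/s13c.png

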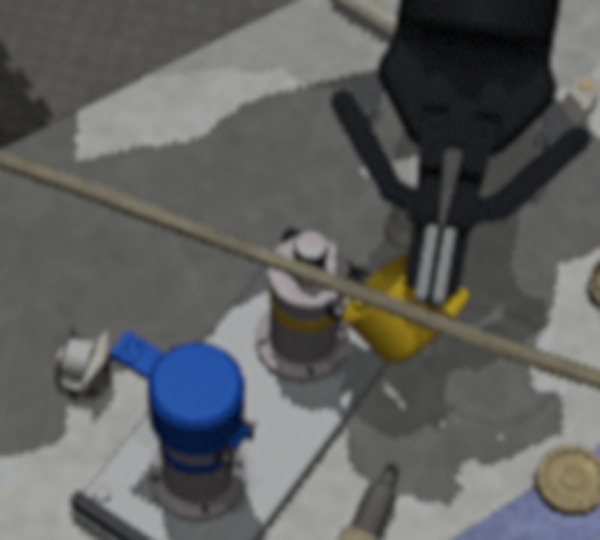

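```bash
python3 -m creep '{"offset":[[0,0.03,-0.1],[0,0,-0.4],[0,0,-0.5],[0,0.2,-0.4],[0,0.3,-0.2],[0,0,0]],"rot":[[0,0,0],[0,0,0],[0,0,0],[0,0,0],[0,0,0],[0,0,0]]}' -0.3 30
cat >> goal.py <<'E'
R2=Ro.from_matrix(np.c_[yl,xl,-zl])
E
python3 - <<'E'
from goal import *
snap('scene','s14');snap('top','t14');print(loc(Y),robot.sense()['opening']); show(L(0,0,.25,Y),R2)
p,W=cloud('s14');p=p.astype(int)
yel=(p[...,0]>p[...,2]*1.8)&(p[...,1]>60)&(p[...,0]>80); k=yel&(np.hypot(W[...,0]-.57,W[...,1]-.46)<.08)&(W[...,2]>.07)&(W[...,2]<.18); q=W[k]-Y; l=np.c_[q@xl,q@yl,q[:,2]]; print(len(l),np.percentile(l,[1,50,99],axis=0).round(3)); print(l[np.argsort(-l[:,0])[:5]].round(3))
a=cv2.imread('pics/s14.png')[110:290,240:440]; cv2.imwrite('pics/s14c.png',cv2.resize(a,None,fx=3,fy=3,interpolation=2))
E
```

```text
t: 16.05
position: [0.5241, 0.5433, 0.2762]
ee_rot: [2.181, -0.009, 0.826]
ft_force: [-0.2, 0.1, 0.0]
opening: 0.0555
[ 26.2  94.1 272.5] 0.055672332777916424
t 16.15 pos [0.5237 0.5418 0.2725] F [-0.7 -0.1 -0.6] q [ 1.15  0.71  1.29 -0.89  1.56  0.54]
rot units [  8.13   5.25 -10.14] shift now [-0.622  0.25   0.746] shift in goal [-0.941 -0.262  0.225]
601 [[ 0.03  -0.024  0.089]
 [ 0.059 -0.006  0.117]
 [ 0.084  0.021  0.14 ]]
[[ 0.085 -0.009  0.14 ]
 [ 0.085  0.001  0.138]
 [ 0.085 -0.002  0.139]
 [ 0.084  0.004  0.139]
 [ 0.084  0.001  0.139]]
```

View pics/s14c.png

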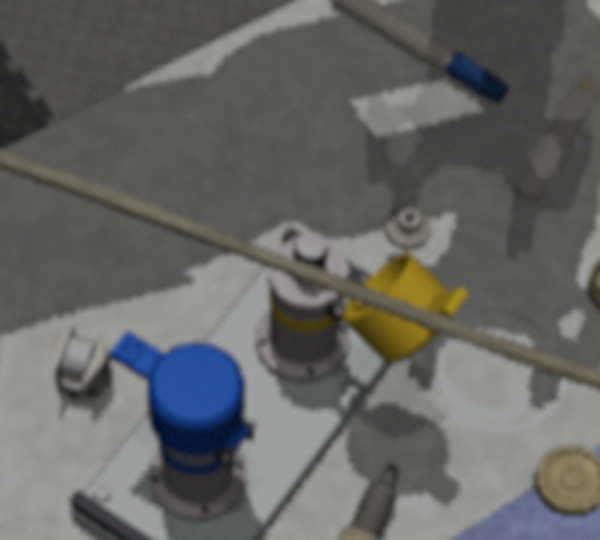

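```bash
python3 -m creep '{"offset":[[0,0,0],[0,0,0],[0,0,0],[0,0,0],[0,0,0],[0,0,0]],"rot":[[0.74,0.477,-0.922],[0.74,0.477,-0.922],[0.74,0.477,-0.922],[0.74,0.477,-0.922],[0.74,0.477,-0.922],[0.74,0.477,-0.922]]}' 
python3 -m creep '{"offset":[[0,0,0],[0,0,0],[0,0,0],[0,0,0],[0,0,0],[0,0,0]],"rot":[[0.74,0.477,-0.922],[0.74,0.477,-0.922],[0.74,0.477,-0.922],[0.74,0.477,-0.922],[0.74,0.477,-0.922],[0,0,0]]}' 
python3 - <<'E'
from goal import *
show(L(0,0,.2,Y),R2)
E
```

```text
t: 16.9
position: [0.5234, 0.5411, 0.271]
ee_rot: [2.712, 0.144, 1.46]
ft_force: [0.3, -0.7, -0.4]
opening: 0.0555
t: 17.65
position: [0.525, 0.5405, 0.2707]
ee_rot: [-3.138, 0.001, 1.976]
ft_force: [-0.5, -0.1, -0.1]
opening: 0.0556
t 17.65 pos [0.525  0.5405 0.2707] F [-0.5 -0.1 -0.1] q [ 0.8   0.54  1.29  0.    1.32 -1.18]
rot units [-0.03  0.01 -0.03] shift now [-0.924 -0.264  0.709] shift in goal [-0.924 -0.269  0.707]
```

```bash
python3 -m creep '{"offset":[[-0.231,-0.067,0.177],[-0.231,-0.067,0.177],[-0.231,-0.067,0.177],[-0.231,-0.067,0.177],[0,0,0],[0,0,0]],"rot":[[0,0,0],[0,0,0],[0,0,0],[0,0,0],[-0.03,0,-0.03],[0,0,0]]}' 
python3 - <<'E'
from goal import *
show(L(0,0,.102,Y),R2); snap('wrist','w15'); snap('scene','s15'); snap('top','t15')
p,W=cloud('w15'); 
k=(abs(W[...,2]-.113)<.004)&(np.hypot(W[...,0]-Y[0],W[...,1]-Y[1])<.02); print('top',k.sum(),np.median(W[k],0).round(4),W[k].mean(0).round(4),W[k].min(0),W[k].max(0))
k=(abs(W[...,2]-.087)<.004)&(np.hypot(W[...,0]-Y[0],W[...,1]-Y[1])<.03); print('rim',k.sum(),W[k].min(0),W[k].max(0))
E
```

```text
t: 18.4
position: [0.5356, 0.4472, 0.2024]
ee_rot: [3.139, -0.0, 1.982]
ft_force: [0.0, 0.0, 0.3]
opening: 0.0556
t 18.4 pos [0.5356 0.4472 0.2024] F [0.  0.  0.3] q [ 0.69  0.5   1.5  -0.    1.14 -1.29]
rot units [ 0.03 -0.    0.03] shift now [-2.600e-02  1.000e-03  1.004e+00] shift in goal [-0.026  0.004  1.004]
top 600 [0.5354 0.4448 0.1127] [0.5354 0.4448 0.1124] [0.52762837 0.43667048 0.10903283] [0.54415731 0.4535877  0.11474736]
rim 2624 [0.51525133 0.42445342 0.08302821] [0.56660789 0.4675676  0.09097942]
```

View pics/w15.png

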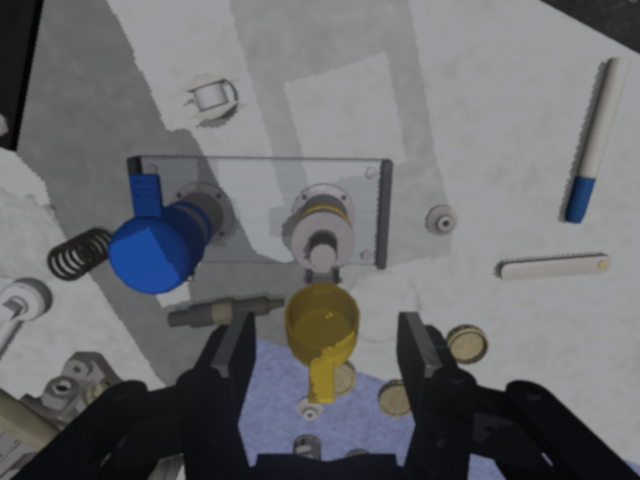

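```bash
python3 -m creep '{"offset":[[-0.021,-0.005,0.3],[0,0,0.3],[0,0,0.25],[0,0,0.12],[0,0,0.03],[0,0,0]],"rot":[[0.03,0,0.03],[0,0,0],[0,0,0],[0,0,0],[0,0,0],[0,0,0]]}' 
python3 - <<'E'
from goal import *
show(L(0,0,.102,Y),R2); snap('scene','s16'); snap('top','t16'); print(loc(Y))
a=np.hstack([cv2.imread('pics/s16.png')[110:290,240:440],cv2.imread('pics/t16.png')[170:350,170:370]]); cv2.imwrite('pics/s16c.png',cv2.resize(a,None,fx=2,fy=2,interpolation=2))
E
```

```text
t: 19.3
position: [0.5366, 0.4448, 0.103]
ee_rot: [3.141, -0.001, 1.98]
ft_force: [0.3, 0.4, -0.4]
opening: 0.0554
t 19.3 pos [0.5366 0.4448 0.103 ] F [ 0.3  0.4 -0.4] q [ 0.69  0.6   1.57  0.    0.97 -1.29]
rot units [ 0.   -0.01  0.01] shift now [0.    0.005 0.01 ] shift in goal [0.    0.005 0.01 ]
[-3.000e-01 -1.000e-01  1.033e+02]
```

View pics/s16c.png

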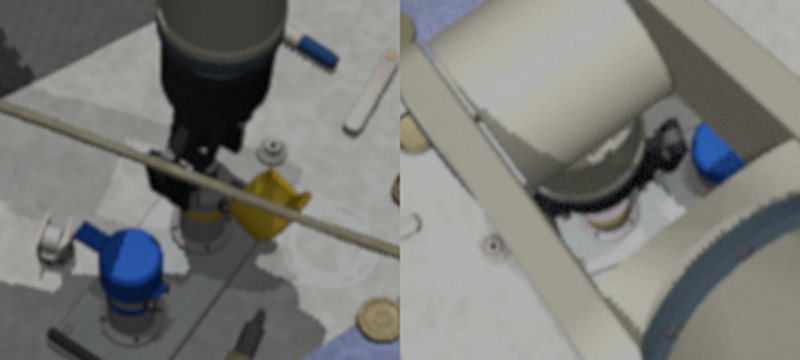

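Aligned over the plunger. Close gently.

```bash
python3 -m creep '{"offset":[[0,0,0],[0,0,0],[0,0,0],[0,0,0],[0,0,0],[0,0,0]],"rot":[[0,0,0],[0,0,0],[0,0,0],[0,0,0],[0,0,0],[0,0,0]]}' 1 40
python3 - <<'E'
from goal import *
show(L(0,0,.102,Y),R2);s=robot.sense();print(s['opening'],s['ft_torque'].round(2))
E
```

```text
t: 20.15
position: [0.5365, 0.4445, 0.1026]
ee_rot: [-3.141, -0.001, 1.979]
ft_force: [-0.2, -0.2, 5.3]
opening: 0.0145
t 20.15 pos [0.5365 0.4445 0.1026] F [-0.2 -0.2  5.3] q [ 0.69  0.6   1.57  0.    0.97 -1.29]
rot units [-0.   -0.01  0.  ] shift now [0.003 0.007 0.006] shift in goal [0.003 0.007 0.006]
0.014515539991477375 [-0.1   0.08  0.04]
```

```bash
python3 -m creep '{"offset":[[0,0,-0.025],[0,0,-0.025],[0,0,-0.025],[0,0,0]],"rot":[[0,0,0],[0,0,0],[0,0,0],[0,0,0]]}' 
python3 - <<'E'
from goal import *
show(L(0,0,.137,Y),R2);s=robot.sense();print(s['opening'],s['ft_torque'].round(2)); snap('wrist','w17'); snap('scene','s17')
a=np.hstack([cv2.imread('pics/s17.png')[140:270,270:420]]); cv2.imwrite('pics/s17c.png',cv2.resize(a,None,fx=4,fy=4,interpolation=2))
E
```

```text
t: 20.65
position: [0.5362, 0.4442, 0.1097]
ee_rot: [-3.14, -0.0, 1.979]
ft_force: [-0.0, 0.6, -0.9]
opening: 0.0143
t 20.65 pos [0.5362 0.4442 0.1097] F [-0.   0.6 -0.9] q [ 0.69  0.59  1.57  0.    0.98 -1.29]
rot units [-0.01 -0.    0.  ] shift now [ 0.004  0.01  -0.273] shift in goal [ 0.004  0.011 -0.273]
0.01431317813266345 [-0.04  0.01 -0.04]
```

View pics/s17c.png

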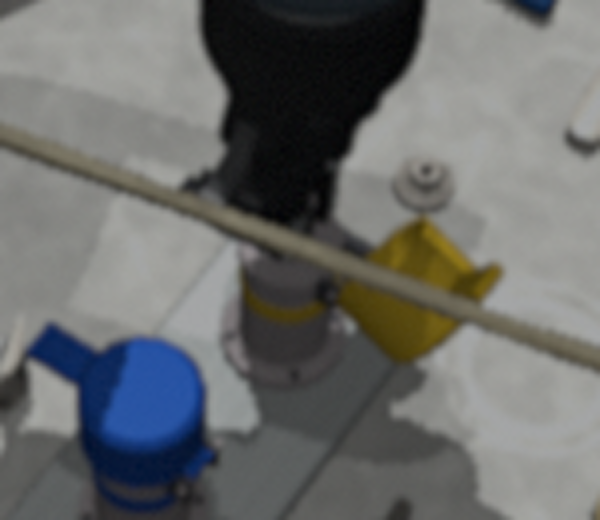

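View pics/w17.png

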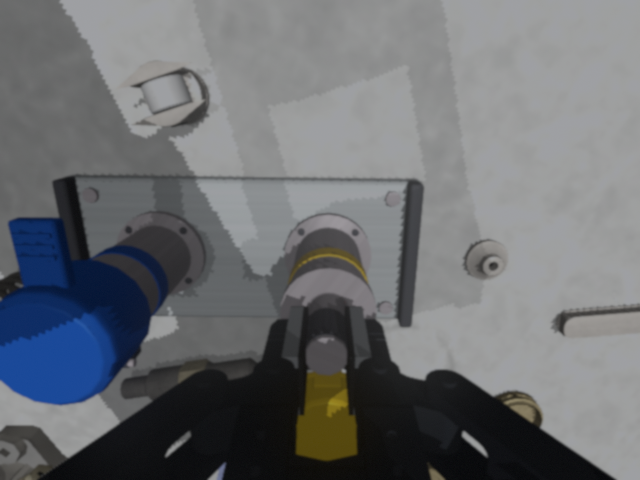

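```bash
python3 - <<'E'
from h import *
p,W=cloud('w17')
for u,v in ((325,350),(325,358),(320,345),(325,365),(325,320),(325,335)): print(u,v,W[v,u].round(4))
E
python3 -m creep '{"offset":[[0,0,-0.04],[0,0,-0.05],[0,0,-0.05],[0,0,-0.05],[0,0,-0.05],[0,0,-0.035],[0,0,0],[0,0,0]],"rot":[[0,0,0],[0,0,0],[0,0,0],[0,0,0],[0,0,0],[0,0,0],[0,0,0],[0,0,0]]}' 
python3 - <<'E'
from goal import *
show(L(0,0,.1376,Y),R2);s=robot.sense();print(s['opening'],s['ft_torque'].round(2)); snap('wrist','w18'); snap('scene','s18')
a=np.hstack([cv2.imread('pics/s18.png')[140:270,270:420]]); cv2.imwrite('pics/s18c.png',cv2.resize(a,None,fx=4,fy=4,interpolation=2))
p,W=cloud('w18')
for v in range(240,370,8): print(v,W[v,325].round(4),p[v,325])
E
```

```text
325 350 [0.5344 0.4428 0.1196]
325 358 [0.5373 0.444  0.1198]
320 345 [0.5332 0.4403 0.1197]
325 365 [0.5401 0.4452 0.1195]
325 320 [0.5292 0.4405 0.1084]
325 335 [0.5294 0.4406 0.1187]
t: 21.75
position: [0.5361, 0.4442, 0.1369]
ee_rot: [-3.14, -0.0, 1.979]
ft_force: [-0.0, 0.0, -1.8]
opening: 0.0145
t 21.75 pos [0.5361 0.4442 0.1369] F [-0.   0.  -1.8] q [ 0.69  0.56  1.55  0.    1.03 -1.29]
rot units [-0.01 -0.    0.  ] shift now [ 0.004  0.011 -0.007] shift in goal [ 0.004  0.011 -0.007]
0.01447145578084986 [-0.02  0.01  0.02]
240 [0.5203 0.4364 0.0682] [76 72 68]
248 [0.5185 0.4357 0.0868] [116 113 116]
256 [0.5223 0.4374 0.0865] [126 123 127]
264 [0.5262 0.4391 0.0863] [125 121 124]
272 [0.5295 0.4405 0.0879] [71 68 70]
280 [0.5292 0.4404 0.0982] [80 35 35]
288 [0.5295 0.4405 0.1064] [71 68 70]
296 [0.5293 0.4405 0.1149] [71 68 71]
304 [0.5297 0.4407 0.1214] [59 57 59]
312 [0.5296 0.4406 0.1285] [38 37 40]
320 [0.529  0.4404 0.136 ] [36 36 38]
328 [0.5298 0.4407 0.1403] [34 33 34]
336 [0.5296 0.4407 0.1461] [71 69 71]
344 [0.5319 0.4417 0.1473] [76 74 76]
352 [0.5348 0.4429 0.1472] [76 74 76]
360 [0.5375 0.4441 0.1478] [77 74 76]
368 [0.541  0.4456 0.1471] [77 74 77]
```

View pics/w18.png

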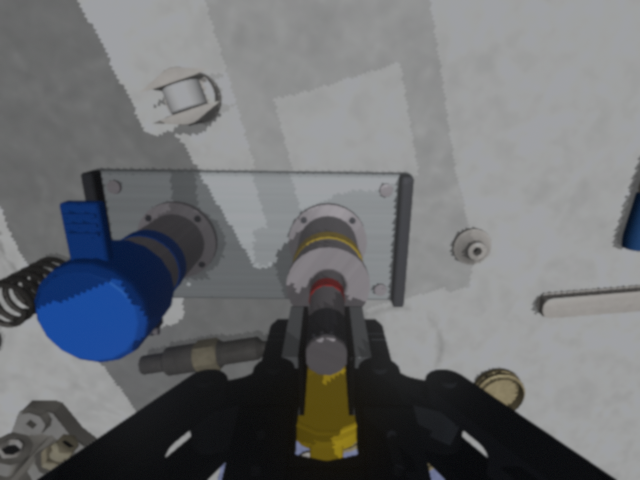

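View pics/s18c.png

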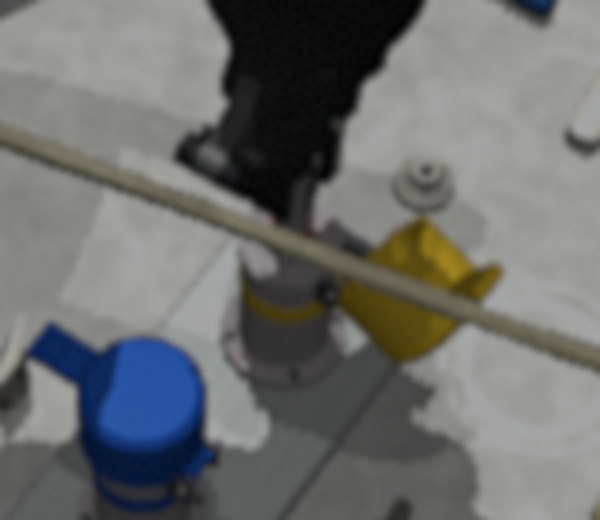

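```bash
python3 -m creep '{"offset":[[0,0,-0.005],[0,0,0],[0,0,0]],"rot":[[0,0,0],[0,0,0],[0,0,0]]}' 
python3 - <<'E'
from goal import *
s=robot.sense();print(s['t'],s['position'],s['ft_force'],s['opening'],abs(s['joint_velocities']).max()); print(robot.hand_in())
E
```

```text
t: 22.22
position: [0.5362, 0.4443, 0.1376]
ee_rot: [-3.14, -0.0, 1.979]
ft_force: [0.2, 0.0, -1.5]
opening: 0.0145
22.225 [0.5362037  0.44428659 0.13757265] [ 0.18278514  0.01769932 -1.53024956] 0.014541128987162926 0.0015397481741154773
the job is handed in; nothing more can be done
None
```

I did the job in the order asked and handed it in at 22.2 s, with the plunger still held. The hand-in gave no verdict.

- **Blue cap:** I pushed it over from behind, reaching in under the overhead hose, and pressed it shut. Afterwards its top measured 121.5 mm and its tab 114 mm above the worktop, the same as a shut cap.
- **Yellow cap:** I lifted it by its tab to the stop. It stayed open at about 2.08 rad after I let go.
- **Yellow plunger:** I gripped it at 40 N and drew it straight up. Its top rose from 112.7 to 147.4 mm (about 35 mm), and I then raised it 0.5 mm more. The red band stands about 9 mm clear of the rim, and about 25 mm of the stem is still in the bore. The rod looks vertical, with almost no sideways force and about 1.5 N of hanging load.

Two contacts were harder than I meant:
- **While swinging the blue cap over:** there was an upward push of about 20 N for a moment. It was probably the gripper brushing the shut yellow cap, and it went away when I raised the tool.
- **While pressing the blue cap shut:** the wrist force reached about 41 N upward and about 47 N in all. I believe this was through the fingertips only, but I did not confirm it. It is just above the 40 N limit for the gripper's body and well under the 120 N wrist limit.

The gripper reads 14.5 mm open on the 16 mm rod, which I put down to sensor offset, as the rod rose with it. The parts lying around and the blue plunger look undisturbed in the last pictures.

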